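# Scoop the steel ball out of the slanted jar

## Task

The last hollow steel ball lies at the bottom of the clear jar that leans back in its plywood cradle. Pick up the scoop with the orange grip, angle it in through the jar's mouth, work it under the ball, right it so that the ball stays in the pan, bring the ball out and tip it from just above into the white carton. Then stand the scoop back on the table, upright on its foot and pan, and let go; do not touch the ball with the fingers, and do not disturb the spray can, tape measure or hammer.

Things in the scene. Friction and masses are not known exactly. Their poses are not given: they have to be found in the camera images.
- jar: Clear round jar, 12-sided inside, fixed in a plywood cradle; it never moves. Origin: on the table, centre of the cradle's 200 x 170 mm board; z up. In this frame (yaw varies) the jar's axis points out of the mouth along (-0.819, 0, 0.574), 35 degrees above level; square to it, (0.574, 0, 0.819) points from the lowest line of the wall to the axis. Highest point 255 mm above the table.
- jar_low (a point): Lowest point inside the jar, at (60, 0, 36) mm in the jar's frame (same axes): the flat inner base, square to the axis, meets the lowest line of the wall here. Out along the axis from the base: straight wall 180 mm in inner diameter to 115 mm, a cone to 132 mm, a neck 128 mm in inner diameter to the edge at 148 mm. So the neck's lowest line lies 26 mm above that of the wall. Walls 4 mm.
- jar_mouth (a point): Centre of the jar's mouth (128 mm opening, blue rim ring 144 mm across), in the plane of its edge; axes as the jar's body.
- ball: Loose hollow steel ball, 60 mm in diameter, about 110 g, smooth; origin at its centre. It starts in the low corner of the jar, against the inner base and the lowest line of the wall, and rolls freely.
- scoop_grip (a point): Point in the scoop's orange grip, where to pinch it across its 26 mm width (along y). Axes are the scoop's: x towards the nose, y left, z up as it stands (this point then 88.5 mm above the table). The grip bar, 28 mm deep, leans back 35 degrees: its upward direction is (-0.574, 0, 0.819); 39 mm of it lie above this point, 56 mm below. Scoop about 200 g, stands by itself.
- scoop_nose (a point): Middle of the underside of the scoop's front lip, 208 mm ahead of and 88.5 mm below the grip point in scoop axes (same axes). The pan reaches 75 mm back from here; then a shank, 16 mm wide, underside 36 mm above the pan's, runs back to the grip's foot. A rest foot, 50 mm wide, 24 mm long, level with the pan's underside, is 175 mm behind the nose.
- scoop_pan (a point): Point inside the scoop's pan, half-way along it, 35 mm above its underside; axes as the scoop's. The pan is a 75 mm long half-round channel of 2 mm sheet metal in five flats, open at the nose, closed at the rear, 66 mm wide inside, 70 mm outside, sides 40 mm high. A ball in it has its centre about 3 mm below this point's level.
- carton: Open white carton, 110 x 108 mm and 100 mm high, 2 mm walls and floor, fixed to the table; origin at the centre of its underside, z up.
- spray_can: Bystander: orange spray can with red cap, 66 mm diameter, 212 mm tall, standing loose; origin under its centre.
- tape_measure: Bystander: yellow tape measure, 36 x 68 x 62 mm, loose; origin under its centre.
- hammer: Bystander: ball-pein hammer with wooden handle, 254 x 92 x 28 mm, lying loose; origin under its centre.
There are look-alikes about, which are no part of the job. Leave any black look-alike of the carton alone.

How it is judged (in metres and radians):
On the way, in this order (a step that is already met when the one before it is completed fails the run):
1. the ball lies in the scoop's pan while still inside the jar (x of ball in the frame of scoop_pan between -0.04 and 0.04 m and y of ball in the frame of scoop_pan between -0.02 and 0.02 m and z of ball in the frame of scoop_pan between -0.02 and 0.02 m and distance between ball and jar_low below 0.13 m), for 0.1 s.
2. the scoop, righted to within 35 degrees of level, carries the ball out through the jar's mouth (x of ball in the frame of scoop_pan between -0.04 and 0.04 m and y of ball in the frame of scoop_pan between -0.02 and 0.02 m and z of ball in the frame of scoop_pan between -0.02 and 0.02 m and distance between ball and jar_low above 0.21 m and height (world z) of ball above 0.11 m and angle between scoop_pan's own z axis and vertical below 0.61 rad), for 0.2 s.
At the end, for the whole second after the job is handed in: The ball lies at rest (under 0.05 m/s) on the carton's floor (centre within 30 mm of the carton's middle both ways and 20 to 45 mm above its underside), and the scoop stands on the table upright (within 0.08 rad, its pan and foot within about 6 mm of the table) (x of ball in the frame of carton between -0.03 and 0.03 m and y of ball in the frame of carton between -0.03 and 0.03 m and z of ball in the frame of carton between 0.02 and 0.045 m and linear speed of ball below 0.05 m/s and angle between scoop_grip's own z axis and vertical below 0.08 rad and height (world z) of scoop_pan below 0.04 m and height (world z) of scoop_grip below 0.095 m); the robot touches nothing.
It fails at once if the fingers touch the ball (contact force between the fingers and ball above 0.5 N).
It fails at once if the ball is thrown or dropped from well above the carton (speed over 2 m/s, a fall of some 20 cm) (linear speed of ball above 2 m/s).
It fails at once if the spray can, tape measure or hammer moved more than 30 mm (distance of any of spray_can, tape_measure, hammer from where it was at the start of the episode above 0.03 m).
It also fails if it takes over 72 s, if anything falls off the work surface, if the arm or the gripper's body presses on something with over 40 N, if the wrist force passes 120 N, or if a joint passes its speed limit or range.

## Robot

A 6-joint arm with a two-finger parallel gripper is mounted at the origin on the work surface; the furniture and walls round the work are solid. World frame = base frame: x ahead of the robot, y to its left, z up, the work surface at z = 0. Lengths are in mm, angles in rad, forces in N, time in s.
With the tool pointing down it reaches from about 250 to 775 mm from the base axis. Payload 8.9 kg.
Tool frame: the origin (TCP) lies at the very end of the fingers, on their centre line; the grasp point (between the pads) lies 19 mm behind it; z points along the fingers, y is the line along which they close (so a half turn about z gives the same grasp; the last joint's range is limited). The gripper opens to 85 mm and grips with 20 to 120 N. Pads are 22 mm wide; open, the fingers measure 114 mm over their backs; the gripper's body (76 mm by 85 mm) begins 54 mm behind the grasp point. The pads swing forward as they close: fully open they stand 13 mm farther back than shut.
Start: joints at [-1.267, 0.291, -0.153, 1.127, 0, 1.431], TCP at [224.949, -474.365, 231.305] pointing down, gripper open.
Joint ranges: [-2.52, 2.52], [-0.91, 1.74], [-1.3, 1.37], [-1.96, 2.02], [-1.52, 1.47], [-3.14, 3.14]. Speed limits (rad/s): [2.22, 2.22, 2.79, 3.14, 3.14, 3.14].

## Interface

Orientations are given as a 3x3 rotation matrix whose columns are the frame's x, y, z axes.
In Python, from station import env gives the robot as it stands. The module is installed in compiled form; this text tells all that it offers.
- The arm moves only by the tool drive_tool, never from a script. Its argument "series" is a list that holds one entry, the list of rows, each a list of 7 numbers: the finger opening in mm, from 0 to 85.4, then the shift along the tool's x, y, z in mm, then the turn, a rotation vector about the tool's x, y, z in rad. A call has 1 to 5 rows; each row is the pose to reach, as a shift and turn from the pose commanded when the call began, along the tool's axes at that moment; what a row does not reach only later rows make up. A row lasts 1/8 s, in which the tool goes at most 62.5 mm and 10.7 degrees, less where a joint would pass 70% of its speed; a pose out of reach is approached as far as the arm can. A call with a gripper value outside its range is refused whole. The fingers move at their own pace and stop on an object; "squeeze" is the grip in N (left out, the last holds). Time passes only in rows, so rows that repeat a pose let the fingers close. It gives the time, the measured TCP pose, the force, the opening and the grip force at its end, in the units of the state.
- env.read_state(): the state, without advancing time (a new reading comes with each control period).
- env.grab_frame(name): name is "scene" or "side" or "wrist"; returns a dict with "frame" (400x640x3 uint8, red, green, blue), "camera_matrix" (3x3 intrinsics, pixels), "extrinsics" (4x4, takes a point from world to camera coordinates); the wrist camera has in their place "hand_eye" (4x4, takes a point from camera to tool coordinates, whose origin is the TCP and whose axes are the flange's). Camera axes: x right, y down, z forward; pixel columns grow to the right and rows downward; lengths in mm; the calibration is good to about 2 mm. The wrist camera is an equidistant fisheye: a pixel r from the principal point sees the ray r / f radians off the axis. A picture is of the moment at which its call begins: read the wrist's pose just before it. There is no depth.
- env.close_job(): hands the job in; it is judged then, once.
The state is a dict: "t": time; "q": joint angles; "joint_velocities": joint speeds; "tau": joint torques, N m; "ee_pos": TCP position; "tool_rot": TCP orientation; "wrist_force": force on the tool from outside, world axes, zero at the start; "ft_torque": the same for the moment, N m; "width": finger opening in mm; "gripper_force": force on a finger pad.
Only numpy, scipy, OpenCV 4.12 (cv2) and the standard library are available. Lean on these libraries where they do the work, as an engineer would, in place of code of your own. Each camera call takes 0.05 s, during which the arm holds its last target. There are 200 camera calls.

## Working session

There is one attempt and no reset: what is moved stays moved. The work goes in short steps, Python scripts to look and compute and a tool call to move; the robot and the scene stay as the last step left them, time stands still between calls to the robot, and variables do not carry over. Pictures are saved under pics/ and viewed, at most 10 in all, crops included, and the job is handed in when it is done.

Besides the shell and the picture viewer there is one more tool, called after ">>>" in YAML: its name, and indented under it one key for each argument. drive_tool: Moves the arm, as the interface text tells. Its arguments: {"type":"object","properties":{"series":{"type":"array","items":{"type":"array","items":{"type":"array","items":{"type":"number"}}}},"squeeze":{"type":"number"}},"required":["series"]}

```bash
mkdir -p pics; ls
python3 - <<'E'
from station import env
import cv2,numpy as np,pickle
d={}
for n in("scene","side","wrist"):
    s=env.read_state(); f=env.grab_frame(n); f['state']=s; d[n]=f
    cv2.imwrite(f'pics/{n}0.png',f['frame'][:,:,::-1])
    print(n,{k:np.round(v,3).tolist() for k,v in f.items() if k not in('frame','state')})
pickle.dump(d,open('d0.pkl','wb'))
print(s)
E
```

```text
pics
scene {'camera_matrix': [[368.674, 0.0, 324.394], [0.0, 368.674, 198.662], [0.0, 0.0, 1.0]], 'extrinsics': [[0.966, -0.258, 0.019, -450.527], [-0.18, -0.721, -0.669, 162.003], [0.186, 0.643, -0.743, 1465.08], [0.0, 0.0, 0.0, 1.0]]}
side {'camera_matrix': [[438.408, 0.0, 320.203], [0.0, 438.408, 188.013], [0.0, 0.0, 1.0]], 'extrinsics': [[0.977, -0.215, 0.01, -448.728], [-0.13, -0.623, -0.771, 145.338], [0.172, 0.752, -0.637, 1731.019], [0.0, 0.0, 0.0, 1.0]]}
wrist {'camera_matrix': [[309.707, 0.0, 322.497], [0.0, 309.707, 202.502], [0.0, 0.0, 1.0]], 'hand_eye': [[-0.001, -0.961, -0.276, 69.72], [1.0, -0.0, -0.001, 0.928], [0.001, -0.276, 0.961, -142.965], [0.0, 0.0, 0.0, 1.0]]}
{'t': 0.1, 'q': array([-1.26730544e+00,  2.91231268e-01, -1.54038732e-01,  1.12670837e+00,
       -2.35702744e-05,  1.43149376e+00]), 'joint_velocities': array([-4.92758807e-04, -1.79234666e-03, -7.81865106e-05,  3.58687382e-04,
       -1.04451096e-03, -1.32462434e-03]), 'tau': array([ 2.01535855e-03, -5.37980247e+01,  3.31918395e+01,  9.37056087e-03,
       -1.01207920e-04,  1.68395849e-05]), 'ee_pos': array([ 224.82108853, -473.99227035,  230.79045468]), 'tool_rot': array([[ 9.03558313e-01,  4.28464974e-01, -3.75750131e-04],
       [ 4.28465115e-01, -9.03557629e-01,  1.12097688e-03],
       [ 1.40787432e-04, -1.17386380e-03, -9.99999301e-01]]), 'wrist_force': array([-0.93792488, -0.05676612,  0.52526919]), 'ft_torque': array([-0.01343626, -0.00953096, -0.00881772]), 'gripper_force': 0.0, 'width': 85.65218603483707}
```

View pics/scene0.png

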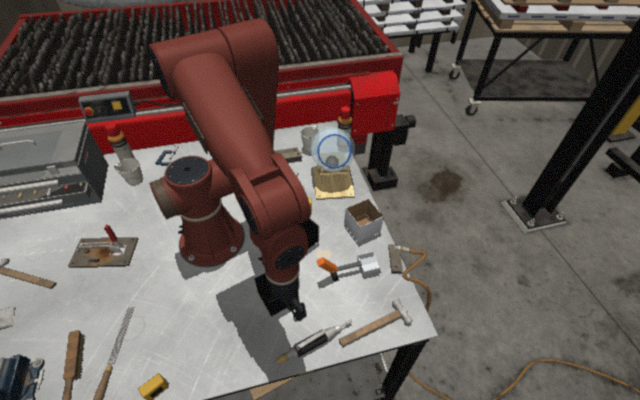

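View pics/side0.png

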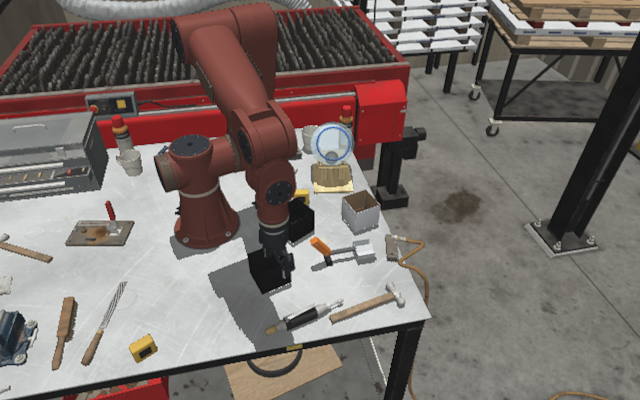

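The scene view shows the scoop at about (350,265), the carton at (363,222), the jar at (333,160) with its mouth towards the camera, and the hammer at (375,325). The black carton sits by the gripper. Next I'll measure roughly from both views.

```bash
cat > h.py <<'E'
import numpy as np,cv2,pickle
def ray(f,uv):
    K=f['camera_matrix'];u,v=uv
    if 'hand_eye' in f:
        a=np.array([u-K[0,2],v-K[1,2]]);r=np.linalg.norm(a);t=r/K[0,0]
        d=np.array([*(a/max(r,1e-9)*np.sin(t)),np.cos(t)]);s=f['state'];R=s['tool_rot'];H=f['hand_eye']
        return R@H[:3,3]+s['ee_pos'],R@H[:3,:3]@d
    E=f['extrinsics'];d=np.linalg.inv(K)@[u,v,1];R=E[:3,:3]
    d=R.T@d;return -R.T@E[:3,3],d/np.linalg.norm(d)
def onz(f,uv,z):
    c,d=ray(f,uv);return c+d*(z-c[2])/d[2]
def tri(rs):
    A=np.zeros((3,3));b=np.zeros(3)
    for c,d in rs:
        P=np.eye(3)-np.outer(d,d);A+=P;b+=P@c
    x=np.linalg.solve(A,b);return x,[np.linalg.norm((np.eye(3)-np.outer(d,d))@(x-c)) for c,d in rs]
def proj(f,p):
    E=f['extrinsics'];q=f['camera_matrix']@(E[:3,:3]@p+E[:3,3]);return q[:2]/q[2]
def blobs(img,lo,hi,roi,mina=15):
    hsv=cv2.cvtColor(img,cv2.COLOR_RGB2HSV);m=cv2.inRange(hsv,lo,hi)
    x0,y0,x1,y1=roi;k=np.zeros_like(m);k[y0:y1,x0:x1]=m[y0:y1,x0:x1]
    n,l,st,c=cv2.connectedComponentsWithStats(k)
    return k,[(c[i].round(1).tolist(),st[i].tolist()) for i in range(1,n) if st[i,4]>=mina]
E
python3 - <<'E'
from h import *
d=pickle.load(open('d0.pkl','rb'));S,D=d['scene'],d['side']
print(ray(S,(320,200))[0],ray(D,(320,200))[0])
R=[]
for f,roi in((S,(305,120,365,185)),(D,(300,110,365,175))):
    k,b=blobs(f['frame'],(100,90,50),(125,255,255),roi);print(b)
    p=np.argwhere(k)[:,::-1].astype(np.float32);h=cv2.convexHull(p);e=cv2.fitEllipse(h);print(e);R.append(ray(f,e[0]))
print(tri(R))
R=[]
for f,roi in((S,(305,240,350,300)),(D,(300,225,345,270))):
    k,b=blobs(f['frame'],(5,150,120),(18,255,255),roi);print('orange',b)
    R.append(ray(f,b[0][0]))
print(tri(R))
# crops
c=[cv2.resize(f['frame'][y:y+100,x:x+100],(400,400),interpolation=3) for f,x,y in((S,300,100),(S,310,190),(D,300,100),(D,300,175))]
o=np.vstack([np.hstack(c[:2]),np.hstack(c[2:])]);cv2.imwrite('pics/crop1.png',cv2.resize(o,(600,600))[:,:,::-1])
E
```

```text
[ 191.62624665 -941.19581645 1205.44928134] [  159.08363632 -1307.0798079   1218.66434828]
[([335.4, 150.3], [317, 134, 35, 34, 164])]
((334.158447265625, 150.51161193847656), (33.39032745361328, 34.285621643066406), 62.22756576538086)
[([333.8, 142.9], [316, 127, 35, 34, 157])]
((332.9764099121094, 143.13226318359375), (33.46112060546875, 34.110591888427734), 52.19337844848633)
(array([558.96921034, 202.1476731 , 179.0629796 ]), [np.float64(1.047099390327176), np.float64(1.047099390327281)])
orange [([326.1, 263.5], [317, 258, 21, 13, 102])]
orange [([320.2, 246.0], [311, 237, 20, 19, 167])]
(array([ 403.47400772, -253.69114747,   55.82288577]), [np.float64(0.44730606422714425), np.float64(0.4473060642271635)])
```

View pics/crop1.png

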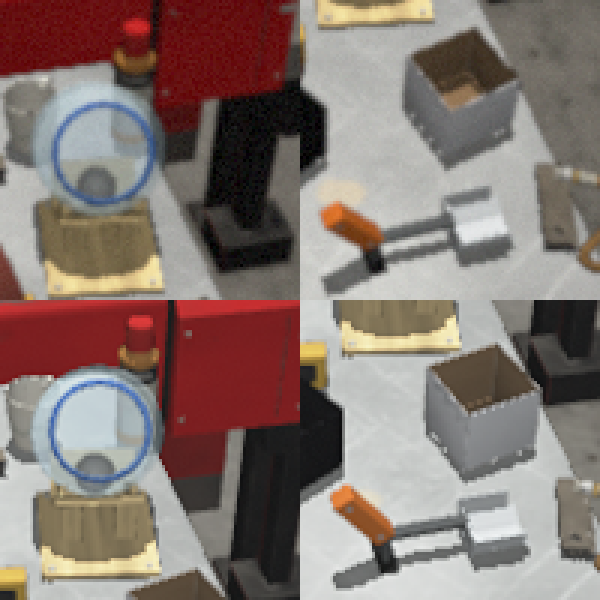

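View pics/wrist0.png

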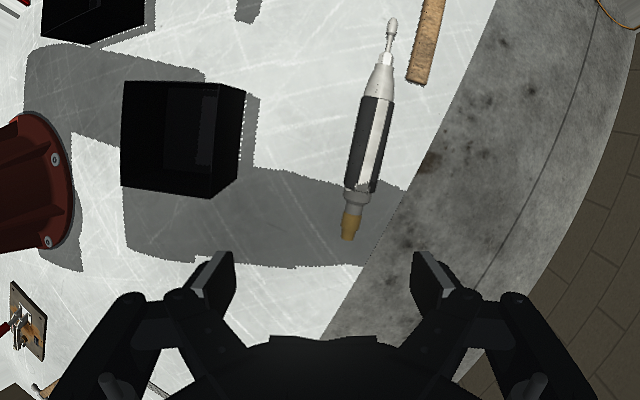

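The crop shows the ball low in the jar, the open carton beyond the scoop, and the scoop's nose pointing right. The wrist view shows the black carton and the screwdriver next to the tool, so the way to the scoop needs height.

Run:
```python
from h import *
d=pickle.load(open('d0.pkl','rb'));S,D=d['scene'],d['side']
np.set_printoptions(precision=1,suppress=True)
s=lambda x,y:(310+(x-300)/3,190+y/3)
t=lambda x,y:(300+(x-300)/3,175+(y-300)/3)
print('mouth',onz(S,(334.16,150.5),194.7),onz(D,(332.98,143.1),194.7))
print('board S',onz(S,(300+45/3,100+292/3),10),onz(S,(300+163/3,100+290/3),10))
print('board D',onz(D,(300+42/3,100+278/3),10),onz(D,(300+160/3,100+276/3),10))
print('ball',onz(S,(300+98/3,100+184/3),78))
print('carton S',[onz(S,s(*p),100) for p in((405,70),(478,29),(519,75),(447,112))])
print('carton D',[onz(D,t(*p),100) for p in((427,378),(500,345),(540,380),(470,415))])
print('griptop S/D',tri([ray(S,s(334,210)),ray(D,t(343,493))]), onz(S,s(334,210),117))
print('pan near-right S',onz(S,s(510,256),0),onz(D,t(524,564),0))
print('pan near-left',onz(S,s(461,264),0),onz(D,t(470,568),0))
print('foot',onz(S,s(376,268),0),onz(D,t(387,570),0))
print('hammer head',onz(S,(402,310),14),'end',onz(S,(342,342),14))
print('blk',onz(D,(300,205),0),onz(D,(300,193),20),'can top',onz(S,(345,108),212))
```

```text
mouth [554.5 185.  194.7] [551.9 179.4 194.7]
board S [453.2 110.3  10. ] [621.8  72.3  10. ]
board D [453.1  94.6  10. ] [619.1  64.5  10. ]
ball [569.2 244.7  78. ]
carton S [array([526.6, -78.9, 100. ]), array([643.2, -34.3, 100. ]), array([ 667.9, -123.1,  100. ]), array([ 557.8, -157.6,  100. ])]
carton D [array([528.4, -81.1, 100. ]), array([640.4, -36.5, 100. ]), array([ 670.2, -114.7,  100. ]), array([ 563.3, -160. ,  100. ])]
griptop S/D (array([ 379.7, -269.3,  111.5]), [np.float64(1.5520898344804053), np.float64(1.5520898344804248)]) [ 380.3 -272.6  117. ]
pan near-right S [ 595.1 -319.2    0. ] [ 589.9 -325.3    0. ]
pan near-left [ 532.5 -314.7    0. ] [ 524.2 -317.8    0. ]
foot [ 429.5 -294.     0. ] [ 425.8 -300.1    0. ]
hammer head [ 615.8 -472.1   14. ] end [ 384.5 -525.1   14. ]
blk [382.1  40.1   0. ] [392.2  92.9  20. ] can top [680.8 444.5 212. ]
```

```bash
cat >> h.py <<'E'
from scipy.spatial.transform import Rotation as Ro
def toolR(head,tilt):
    """tool y = scoop y for heading head(deg); tool z at tilt deg from straight down towards the heading"""
    h,t=np.radians([head,tilt]);f=np.array([np.cos(h),np.sin(h),0])
    z=np.sin(t)*f-np.cos(t)*np.array([0,0,1]);y=np.array([-np.sin(h),np.cos(h),0])
    return np.c_[np.cross(y,z),y,z]
def cmd(s,p,R,fr=None):
    R0=s['tool_rot'];d=R0.T@(np.array(p)-s['ee_pos']);r=Ro.from_matrix(R0.T@R).as_rotvec()
    print('shift',d.round(1),'rot',r.round(3),'deg',np.degrees(np.linalg.norm(r)).round(1),'norm',np.linalg.norm(d).round(0))
E
python3 - <<'E'
from h import *
from station import env
cmd(env.read_state(),[380,-290,330],toolR(-5,0))
E
```

```text
shift [219.1 -99.9 -99. ] rot [-0.000e+00 -1.000e-03 -2.612e+00] deg 149.6 norm 260.0
```

>>> drive_tool:
  series:
    - [[85,44,-20,-20,0,0,-0.18],[85,88,-40,-40,0,0,-0.36],[85,131,-60,-60,0,0,-0.54],[85,175,-80,-80,0,0,-0.72],[85,219,-100,-99,0,0,-0.9]]

```text
t: 0.78
ee_pos: [380.8, -288.8, 330.9]
tool_rot: [[0.22, 0.975, 0.0], [0.975, -0.22, -0.0], [-0.0, 0.0, -1.0]]
wrist_force: [1.9, -0.2, -0.1]
width: 85.3
gripper_force: 0.0
```

>>> drive_tool:
  series:
    - [[85,0,0,0,0,0,-0.18],[85,0,0,0,0,0,-0.36],[85,0,0,0,0,0,-0.54],[85,0,0,0,0,0,-0.72],[85,0,0,0,0,0,-0.9]]

```text
t: 1.4
ee_pos: [379.9, -290.0, 330.1]
tool_rot: [[-0.627, 0.779, -0.0], [0.779, 0.627, 0.0], [0.001, -0.0, -1.0]]
wrist_force: [0.7, 0.8, 0.9]
width: 84.9
gripper_force: 0.0
```

>>> drive_tool:
  series:
    - [[85,0,0,0,0,0,-0.18],[85,0,0,0,0,0,-0.36],[85,0,0,0,0,0,-0.54],[85,0,0,0,0,0,-0.72],[85,0,0,0,0,0,-0.81]]

```text
t: 2.02
ee_pos: [379.9, -290.1, 330.1]
tool_rot: [[-0.996, 0.084, -0.0], [0.084, 0.996, 0.0], [0.0, 0.0, -1.0]]
wrist_force: [-0.4, -0.5, 0.3]
width: 85.1
gripper_force: 0.0
```

Run:
```python
from h import *
from station import env
s=env.read_state();f=env.grab_frame('wrist');f['state']=s
pickle.dump(f,open('w1.pkl','wb'));cv2.imwrite('pics/w1.png',f['frame'][:,:,::-1])
print(s['t'],s['ee_pos'],s['q'].round(3))
```

```text
2.025 [ 379.87481452 -290.067446    330.08729689] [-0.805  0.165 -0.059  1.347  0.    -0.721]
```

View pics/w1.png

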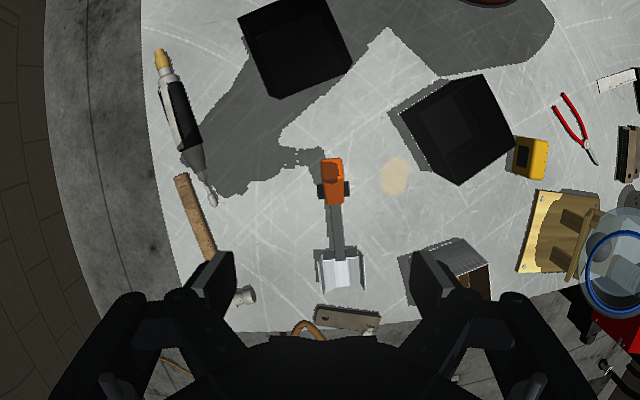

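The wrist view shows the orange grip at (332,180), the foot's ends at about (319,189) and (348,189), and the pan's nose edge at about (341,290). The tape measure is at (530,157) and the cradle board at (560,235), with a cross-plate close under the rim.

Run:
```python
from h import *
f=pickle.load(open('w1.pkl','rb'));np.set_printoptions(precision=1,suppress=True)
k,b=blobs(f['frame'],(3,130,60),(18,255,255),(300,140,370,230));print(b)
for y in (162,170,178,186,194,202):
    xs=np.where(k[y])[0];print(y,xs.min(),xs.max(),onz(f,((xs.min()+xs.max())/2,y),88.5))
for n,p in dict(noseL=(317.,290),noseR=(364,289),nose=(341,291.5),rearL=(317,248),rearR=(361,247),footL=(319,189),footR=(348,188)).items(): print(n,onz(f,p,0),onz(f,p,40))
g=cv2.resize(f['frame'][145:305,290:390],None,fx=3.5,fy=3.5,interpolation=2)
h=cv2.resize(f['frame'][170:310,500:640],None,fx=3,fy=3,interpolation=2);h=cv2.copyMakeBorder(h,0,g.shape[0]-h.shape[0],0,0,0)
cv2.imwrite('pics/c2.png',np.hstack([g,h])[:,:,::-1])
```

```text
[([332.7, 180.3], [321, 158, 23, 47, 935])]
162 321 341 [ 368.5 -279.    88.5]
170 321 342 [ 378.7 -279.2   88.5]
178 322 343 [ 389.1 -278.7   88.5]
186 323 343 [ 399.5 -278.9   88.5]
194 324 343 [ 410.1 -279.1   88.5]
202 326 342 [ 420.8 -279.2   88.5]
noseL [ 606.3 -319.7    0. ] [ 581.3 -316.8   40. ]
noseR [ 612.5 -235.8    0. ] [ 586.9 -240.    40. ]
nose [ 613.4 -277.3    0. ] [ 587.8 -278.    40. ]
rearL [ 523.6 -312.1    0. ] [ 505.6 -309.8   40. ]
rearR [ 528.5 -238.4    0. ] [ 510.1 -242.3   40. ]
footL [ 423.1 -299.8    0. ] [ 413.5 -298.5   40. ]
footR [ 425.3 -254.2   -0. ] [ 415.6 -256.8   40. ]
```

View pics/c2.png

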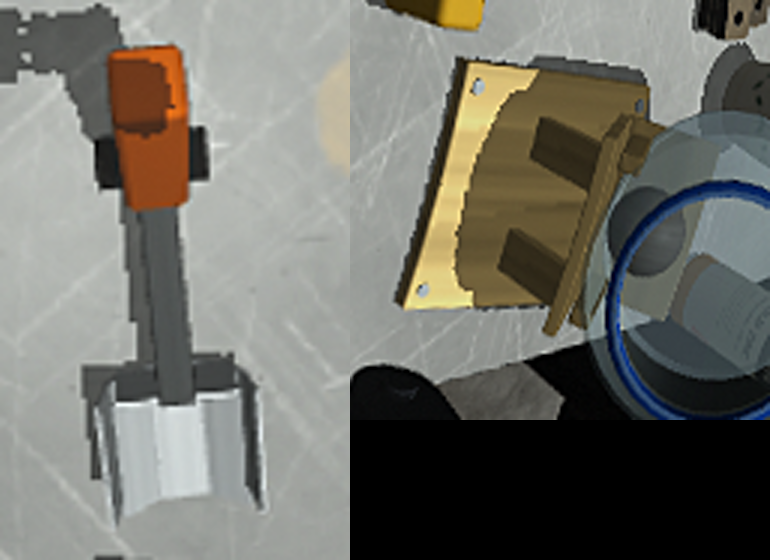

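Run:
```python
from h import *
f=pickle.load(open('w1.pkl','rb'));np.set_printoptions(precision=1,suppress=True)
g=lambda x,y:(290+x/3.5-.4,145+y/3.5-.4)
h=lambda x,y:(500+(x-350)/3-.4,170+y/3-.4)
nb=onz(f,g(185,499),1);a=onz(f,g(118,524),40);b=onz(f,g(265,511),40);c=onz(f,g(237,368),40)
print('nose bottom',nb,'tops',a,b,(a+b)/2,np.linalg.norm(a-b),'rearR',c)
g1=onz(f,g(146,48),120);print('grip top mid',g1)
d=(a+b)/2-g1;print('heading grip->nose top',np.degrees(np.arctan2(d[1],d[0])),np.linalg.norm(d[:2]))
d=b-a;print('heading from lip',np.degrees(np.arctan2(d[1],d[0]))-90)
for z in(0,12):
    A,B,C,D=[onz(f,h(*p),z) for p in((466,58),(403,308),(649,88),(555,308))];d=A-B;
    print('board',z,A,B,C,D,'w',np.linalg.norm(d),'yaw',np.degrees(np.arctan2(d[1],d[0]))-90)
    m=(A+B)/2;print(m)
k,b=blobs(f['frame'],(100,120,50),(125,255,255),(560,210,640,330));print(b)
```

```text
nose bottom [ 603.8 -274.2    1. ] tops [ 590.6 -307.3   40. ] [ 590.3 -237.9   40. ] [ 590.5 -272.6   40. ] 69.37081505999845 rearR [ 514.1 -248.2   40. ]
grip top mid [ 359.4 -278.8  120. ]
heading grip->nose top 1.543326270319522 231.1189166428063
heading from lip 0.22228202513647943
board 0 [453.8 111.1   0. ] [626.7  86.2   0. ] [489.6 312.9   0. ] [658.4 247.5   0. ] w 174.62567928666013 yaw 81.7890641502205
[540.2  98.7   0. ]
board 12 [450.2 101.1  12. ] [618.6  76.8  12. ] [485.1 297.7  12. ] [649.6 233.9  12. ] w 170.1961702073688 yaw 81.7890641502205
[534.4  88.9  12. ]
[([608.6, 274.1], [585, 230, 55, 85, 643])]
```

Run:
```python
from h import *
f=pickle.load(open('w1.pkl','rb'));np.set_printoptions(precision=1,suppress=True)
print('cam',ray(f,(320,200))[0])
print(onz(f,(331,157.7),112.5)+[33.9,0,0],onz(f,(334,204.7),50.6)-[43.6,0,0])
# scoop-grip y edges
for z in (112,):
  print(onz(f,(320.8,160),z),onz(f,(341.5,160),z))
# predicted features -> pixel
def pw(p):
    s=f['state'];H=f['hand_eye'];q=s['tool_rot'].T@(np.array(p)-s['ee_pos']);q=H[:3,:3].T@(q-H[:3,3])
    t=np.arctan2(np.hypot(q[0],q[1]),q[2]);K=f['camera_matrix'];return K[:2,2]+K[0,0]*t*q[:2]/np.hypot(q[0],q[1])
for gx in(383,397):
    for n,o in dict(noseb=(208,0,-88.5),topL=(208,35,-48.5),topR=(208,-35,-48.5),rear=(133,0,-48.5),foot=(33,0,-88.5),gtop=(-33.9,0,24)).items():
        u,v=pw([gx+o[0],-277+o[1],88.5+o[2]]);print(gx,n,np.round([(u-289.6)*3.5,(v-144.6)*3.5]))
```

```text
cam [ 310.  -285.2  473.1]
[ 393.6 -279.   112.5] [ 392.1 -279.    50.6]
[ 361.5 -291.1  112. ] [ 363.5 -266.9  112. ]
383 noseb [178. 477.]
383 topL [256. 513.]
383 topR [108. 525.]
383 rear [172. 377.]
383 foot [152. 136.]
383 gtop [148.  14.]
397 noseb [180. 500.]
397 topL [257. 537.]
397 topR [111. 550.]
397 rear [174. 406.]
397 foot [155. 166.]
397 gtop [152.  55.]
```

Run:
```python
from h import *
from station import env
f=pickle.load(open('w1.pkl','rb'));print([onz(f,p,100).round() for p in((388,112),(459,185))])
R=toolR(1.2,35);G=np.array([394,-279,88.5])
s=env.read_state();cmd(s,G-91*R[:,2],R)
s['ee_pos']=G-91*R[:,2];s['tool_rot']=R;cmd(s,G+19*R[:,2],R)
```

```text
[array([ 311., -206.,  100.]), array([ 408., -112.,  100.])]
shift [ 38.7   6.8 167.1] rot [-0.031 -0.611 -0.099] deg 35.5 norm 172.0
shift [  0.   0. 110.] rot [0. 0. 0.] deg 0.0 norm 110.0
```

>>> drive_tool:
  series:
    - [[85,10,2,42,-0.008,-0.153,-0.025],[85,20,4,84,-0.016,-0.306,-0.05],[85,29,5,125,-0.024,-0.459,-0.075],[85,38.7,6.8,167,-0.031,-0.611,-0.099],[85,38.7,6.8,167,-0.031,-0.611,-0.099]]

```text
t: 2.7
ee_pos: [338.5, -275.5, 158.8]
tool_rot: [[-0.82, -0.007, 0.573], [0.001, 1.0, 0.013], [-0.573, 0.011, -0.82]]
wrist_force: [-0.5, -0.4, -0.6]
width: 85.1
gripper_force: 0.0
```

Run:
```python
from h import *
from station import env
s=env.read_state();f=env.grab_frame('wrist');f['state']=s
pickle.dump(f,open('w2.pkl','wb'))
print(s['t'],s['ee_pos'],s['q'].round(3))
R=toolR(1.2,35);G=np.array([394,-279,88.5]);cmd(s,G+19*R[:,2],R)
np.set_printoptions(precision=1,suppress=True)
k,b=blobs(f['frame'],(3,130,60),(18,255,255),(250,100,420,330));print(b)
for i in range(100,330,12):
    xs=np.where(k[i])[0]
    if len(xs)>5: print(i,xs.min(),xs.max())
cv2.imwrite('pics/w2.png',f['frame'][60:330,180:480,::-1])
```

```text
2.7 [ 338.49631664 -275.53032813  158.77808174] [-1.301  0.009 -0.894  0.499  0.589 -1.253]
shift [ -5.3  -4.6 108.3] rot [ 0.001 -0.001 -0.018] deg 1.0 norm 109.0
[([317.1, 215.5], [298, 181, 38, 67, 2254]), ([292.3, 287.1], [254, 273, 79, 32, 522])]
184 306 331
196 303 333
208 299 334
220 298 335
232 299 335
244 300 334
280 254 292
292 298 307
```

View pics/w2.png

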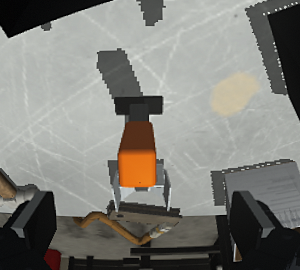

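The close view shows the grip's end face at about (317,228), slightly left of the midline between the fingers. I'll cast it and correct before closing.

Run:
```python
from h import *
f=pickle.load(open('w2.pkl','rb'));s=f['state'];np.set_printoptions(precision=1,suppress=True)
R=toolR(1.2,35)
for uv,z in (((317.5,210),128.5),((317.5,247),112.5),((317.2,228),120.4)):
    print(onz(f,uv,z))
print('width',onz(f,(299,232),118),onz(f,(335.5,232),118))
E=onz(f,(317.2,228.5),120.4);G=E-39*np.array([-.574,0,.819]);print(G)
cmd(s,np.array([G[0],G[1],88.5])+19*R[:,2],R)
```

```text
[ 338.6 -279.1  128.5]
[ 406.4 -279.5  112.5]
[ 368.6 -279.4  120.4]
width [ 376.9 -292.   118. ] [ 377.2 -266.9  118. ]
[ 391.6 -279.5   88.5]
shift [ -3.3  -5.1 107. ] rot [ 0. -0. -0.] deg 1.0 norm 107.0
```

>>> drive_tool:
  series:
    - [[85,-4,-5,50,0,0,-0.018],[85,-4,-5,90,0,0,-0.018],[85,-4,-5,107,0,0,-0.018],[25,-4,-5,107,0,0,-0.018],[15,-4,-5,107,0,0,-0.018]]
  squeeze: 90

```text
t: 3.38
ee_pos: [407.7, -285.1, 79.2]
tool_rot: [[-0.818, -0.029, 0.575], [-0.031, 1.0, 0.006], [-0.575, -0.012, -0.818]]
wrist_force: [1.6, -0.3, 0.4]
width: 50.8
gripper_force: 0.0
```

>>> drive_tool:
  series:
    - [[10,0,0,0,0,0,0],[10,0,0,0,0,0,0],[10,0,0,0,0,0,0],[10,0,0,0,0,0,0],[10,0,0,0,0,0,0]]

```text
t: 4.0
ee_pos: [407.0, -284.9, 78.8]
tool_rot: [[-0.818, -0.027, 0.575], [-0.029, 1.0, 0.006], [-0.575, -0.012, -0.818]]
wrist_force: [-3.8, -0.2, 8.0]
width: 24.9
gripper_force: 88.7
```

```bash
cat >> h.py <<'E'
J=dict(o=np.array([553.5,185.5,0]),yaw=79.5)      # jar pose
DX,DZ=-9.,9.7                                       # grip point minus TCP in scoop axes
def world(xz,v=0,J=J):
    a=np.radians(J['yaw']);return J['o']+xz[0]*np.array([np.cos(a),np.sin(a),0])+v*np.array([-np.sin(a),np.cos(a),0])+[0,0,xz[1]]
def pose(u,w,al,v=0):
    """nose at (u,w) in the jar's side plane, scoop nose-up by al deg against the axis -> TCP pose"""
    n=np.array([60,36])+u*np.array([-.819,.574])+w*np.array([.574,.819])
    p=np.radians(al-35);sx=np.array([np.cos(p),np.sin(p)]);sz=np.array([-np.sin(p),np.cos(p)])
    t=n-(208+DX)*sx+(88.5-DZ)*sz
    return world(t,v),toolR(J['yaw'],al)
E
python3 - <<'E'
from h import *
from station import env
s=env.read_state();print(pose(208,45,0)[0])
R=toolR(1.5,0);p=s['ee_pos']+[-20,0,260];cmd(s,p,R)
s['ee_pos']=p;s['tool_rot']=R;cmd(s,*pose(208,45,0))
E
```

```text
[516.62729593 -13.44730809 370.93789192]
shift [-133.1   -2.5 -224.2] rot [-0.011  0.613  0.005] deg 35.1 norm 261.0
shift [-136.7  268.   -32.1] rot [ 0.     0.    -1.361] deg 78.0 norm 303.0
```

>>> drive_tool:
  series:
    - [[10,-18,0,-26,0,0.06,0],[10,-50,0,-75,-0.003,0.2,0.001],[10,-80,-1,-130,-0.006,0.35,0.003],[10,-110,-2,-180,-0.009,0.5,0.004],[10,-133,-2.5,-224,-0.011,0.613,0.005]]

```text
t: 4.62
ee_pos: [387.6, -284.2, 331.8]
tool_rot: [[-1.0, -0.027, -0.006], [-0.027, 1.0, -0.0], [0.006, -0.0, -1.0]]
wrist_force: [1.7, -1.6, -2.5]
width: 25.1
gripper_force: 87.9
```

>>> drive_tool:
  series:
    - [[10,-10,35,-32,0,0,-0.16],[10,-30,75,-32,0,0,-0.33],[10,-50,115,-32,0,0,-0.5],[10,-75,160,-32,0,0,-0.67],[10,-100,200,-32,0,0,-0.84]]

```text
t: 5.25
ee_pos: [483.0, -80.5, 361.4]
tool_rot: [[-0.643, -0.766, -0.002], [-0.766, 0.643, 0.001], [0.0, 0.002, -1.0]]
wrist_force: [0.3, -0.1, -1.8]
width: 25.1
gripper_force: 88.1
```

Run:
```python
from h import *
from station import env
s=env.read_state();print(s['t'],s['ee_pos'],s['q'].round(2),s['width']);cmd(s,*pose(208,45,0))
```

```text
5.25 [483.04336069 -80.48693565 361.35080418] [-0.31  0.19  0.05  1.43  0.   -1.19] 25.066675085090434
shift [-72.9  17.4  -9.6] rot [ 0.002  0.    -0.516] deg 29.5 norm 76.0
```

>>> drive_tool:
  series:
    - [[10,-24,6,-10,0,0,-0.17],[10,-48,12,-10,0,0,-0.34],[10,-73,17,-10,0,0,-0.516],[10,-73,17,-10,0,0,-0.516],[10,-73,17,-10,0,0,-0.516]]

```text
t: 5.88
ee_pos: [516.8, -15.7, 371.2]
tool_rot: [[-0.189, -0.982, -0.002], [-0.982, 0.189, 0.001], [-0.001, 0.002, -1.0]]
wrist_force: [0.4, -0.7, -2.2]
width: 24.9
gripper_force: 88.2
```

Run:
```python
from h import *
from station import env
np.set_printoptions(precision=1,suppress=True)
d={}
for n in("scene","side","wrist"):
    s=env.read_state(); f=env.grab_frame(n); f['state']=s; d[n]=f
pickle.dump(d,open('d3.pkl','wb'));print(s['t'],s['ee_pos'],s['q'].round(2))
W=d['wrist']['frame'];k,b=blobs(W,(100,90,50),(128,255,255),(0,0,640,400),10);print(b)
def up(f,x,y,w,h,W,H):return cv2.resize(f[y:y+h,x:x+w],(W,H),interpolation=2)
o=np.hstack([up(W,160,100,320,300,480,450),np.vstack([up(d['scene']['frame'],290,110,107,75,320,225),up(d['side']['frame'],290,100,107,75,320,225)])])
cv2.imwrite('pics/c3.png',o[:,:,::-1])
```

```text
5.975 [516.8 -16.  371.3] [-0.2  0.2  0.1  1.5  0.  -1.6]
[([598.9, 306.3], [589, 298, 17, 28, 90])]
```

View pics/c3.png

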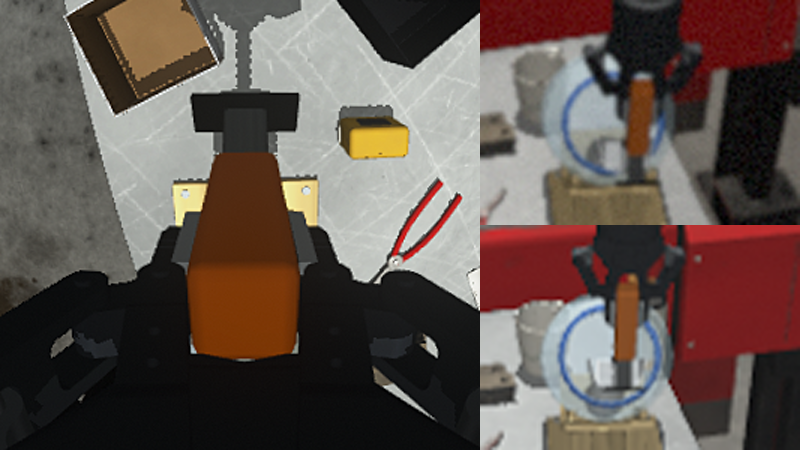

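The wrist view shows the board's front corners at about (275,221) and (372,218), centred under the scoop. The foot's back lower edge runs from (288,163) to (359,166), and the tape measure and carton are clear. I'll check jar and scoop offsets from these.

Run:
```python
from h import *
d=pickle.load(open('d3.pkl','rb'));f=d['wrist'];s=f['state'];np.set_printoptions(precision=1,suppress=True)
g=lambda x,y:(160+x/1.5-.3,100+y/1.5-.3)
def pt(q): # tool pt -> pix
    H=f['hand_eye'];q=H[:3,:3].T@(np.array(q)-H[:3,3]);t=np.arctan2(np.hypot(q[0],q[1]),q[2]);K=f['camera_matrix'];return K[:2,2]+K[0,0]*t*q[:2]/np.hypot(q[0],q[1])
for z in(0,12):
    A,B=onz(f,g(173,181),z),onz(f,g(318,178),z);e=A-B;print(z,A,B,np.linalg.norm(e),np.degrees(np.arctan2(e[1],e[0])),'mid',(A+B)/2)
# scoop axes->tool: tool z=(.574,0,-.819), x=(-.819,0,-.574), y=y
T=np.array([[-.819,0,-.574],[0,1,0],[.574,0,-.819]])
print('obs',g(192,95),g(299,100))
for dx in(-16,-12,-9,-6):
  print(dx,[pt(T@(np.array([dx,0,9.7])+o)) for o in((21,25,-88.5),(21,-25,-88.5))])
print('carton',[onz(f,g(*p),100) for p in((115,113),(218,63))])
```

```text
0 [620.   76.6   0. ] [451.1 105.7   0. ] 171.41009239237033 -9.756849653509379 mid [535.5  91.1   0. ]
12 [617.3  72.8  12. ] [452.3 101.2  12. ] 167.4102244165135 -9.756849653509367 mid [534.8  87.   12. ]
obs (287.7, 163.03333333333333) (359.03333333333336, 166.36666666666667)
-16 [array([359.2, 159.6]), array([286.4, 159.6])]
-12 [array([358.7, 163.7]), array([286.9, 163.8])]
-9 [array([358.3, 166.8]), array([287.2, 166.8])]
-6 [array([358. , 169.8]), array([287.6, 169.8])]
carton [array([636.2, -30.3, 100. ]), array([532.6, -55.6, 100. ])]
```

```bash
sed -i "s/553.5,185.5,0/552,187,0/;s/yaw=79.5/yaw=80.3/;s/DX,DZ=-9./DX,DZ=-11./" h.py
python3 - <<'E'
from h import *
from station import env
d=pickle.load(open('d3.pkl','rb'));f=d['wrist'];np.set_printoptions(precision=1,suppress=True)
m=(f['frame'].max(2)<32).astype(np.uint8);m[:155]=0;m[191:]=0;m[:,:280]=0;m[:,366:]=0
for x in(290,300,310,335,345,355):
    y=np.where(m[:,x])[0];print(x,y.min(),y.max())
for y in(168,175,182): x=np.where(m[y])[0];print(y,x.min(),x.max())
s=env.read_state()
for a in((208,50,0),(135,48,0),(80,40,0),(62,8,8),(40,2,3),(10,1,0)): 
    print(a);p=pose(*a);cmd(s,*p);s['ee_pos'],s['tool_rot']=p
E
```

```text
290 163 187
300 163 187
310 162 172
335 162 171
345 162 186
355 162 186
168 288 358
175 289 357
182 290 356
(208, 50, 0)
shift [-8.2 -0.3 -2.5] rot [ 0.  0. -0.] deg 1.2 norm 9.0
(135, 48, 0)
shift [-58.6   0.   43.5] rot [0. 0. 0.] deg 0.0 norm 73.0
(80, 40, 0)
shift [-40.5  -0.   38.1] rot [0. 0. 0.] deg 0.0 norm 56.0
(62, 8, 8)
shift [27.2  0.  54.4] rot [ 0.  -0.1  0. ] deg 8.0 norm 61.0
(40, 2, 3)
shift [-27.9   0.    9.9] rot [-0.   0.1 -0. ] deg 5.0 norm 30.0
(10, 1, 0)
shift [-32.5  -0.   13.4] rot [-0.   0.1 -0. ] deg 3.0 norm 35.0
```

```bash
sed -i "s/DX,DZ=-11./DX,DZ=-13./" h.py
python3 - <<'E'
from h import *
from station import env
np.set_printoptions(precision=3,suppress=True)
s=env.read_state();print('from now')
for a in((208,50,0),(170,50,0),(135,48,0),(85,42,0),(70,27,-12)):
    cmd(s,*pose(*a))
E
```

```text
from now
shift [-9.8 -0.2 -1.3] rot [ 0.002  0.001 -0.021] deg 1.2 norm 10.0
shift [-40.9   0.4  20.5] rot [ 0.002  0.001 -0.021] deg 1.2 norm 46.0
shift [-68.4   0.9  42.3] rot [ 0.002  0.001 -0.021] deg 1.2 norm 80.0
shift [-105.9    1.7   75.9] rot [ 0.002  0.001 -0.021] deg 1.2 norm 130.0
shift [-148.7    2.6   76.9] rot [ 0.004  0.21  -0.021] deg 12.1 norm 167.0
```

>>> drive_tool:
  series:
    - [[10,-10,0,-1,0,0,-0.021],[10,-41,0.4,20,0,0,-0.021],[10,-68,0.9,42,0,0,-0.021],[10,-90,1.3,62,0,0,-0.021],[10,-106,1.7,76,0,0,-0.021]]

```text
t: 6.65
ee_pos: [535.0, 90.4, 294.7]
tool_rot: [[-0.166, -0.986, -0.002], [-0.986, 0.166, 0.001], [-0.001, 0.002, -1.0]]
wrist_force: [0.1, -0.5, -2.3]
width: 25.0
gripper_force: 88.3
```

Run:
```python
from h import *
from station import env
np.set_printoptions(precision=3,suppress=True)
s=env.read_state();print(s['ee_pos'],s['wrist_force'])
for a in((85,42,0),(76,34,-7),(70,27,-12),(62,15,-12),(54,8,-10)):
    cmd(s,*pose(*a))
d={}
for n in("scene","side"):
    d[n]=f=env.grab_frame(n)
o=[cv2.resize(d[n]['frame'][y:y+110,280:390],(400,400),interpolation=2) for n,y in(('scene',105),('side',95))]
cv2.imwrite('pics/c4.png',np.hstack(o)[:,:,::-1])
```

```text
[535.043  90.385 294.652] [ 0.08  -0.5   -2.344]
shift [ 2.  -0.4 -0.9] rot [0.002 0.001 0.003] deg 0.2 norm 2.0
shift [-23.2  -0.5  -1.8] rot [0.002 0.123 0.003] deg 7.1 norm 23.0
shift [-40.9  -0.6   0. ] rot [0.002 0.21  0.003] deg 12.1 norm 41.0
shift [-40.5  -0.6  14.5] rot [0.002 0.21  0.003] deg 12.1 norm 43.0
shift [-36.3  -0.6  27.5] rot [0.002 0.175 0.003] deg 10.1 norm 46.0
```

View pics/c4.png

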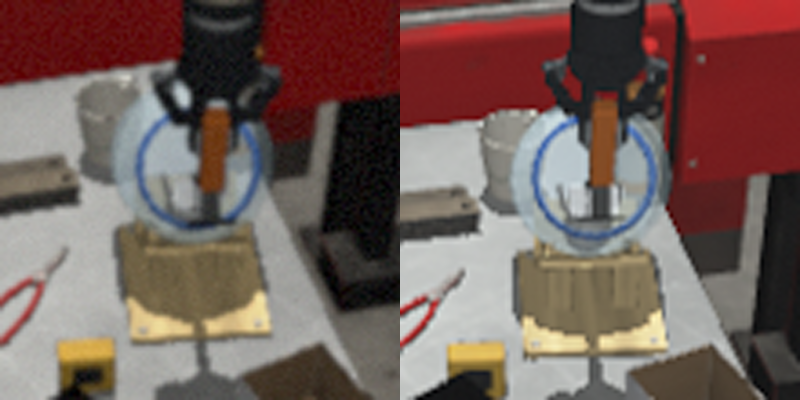

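The pan is inside the jar and centred in the ring in both views, with the cradle's top plate just below the rim at about (200,235) in the crop. I'll lower it under the ball.

>>> drive_tool:
  series:
    - [[10,-23,-0.5,-2,0,0.123,0.003],[10,-41,-0.6,0,0,0.21,0.003],[10,-40.5,-0.6,8,0,0.21,0.003],[10,-40.5,-0.6,14.5,0,0.21,0.003],[10,-40.5,-0.6,14.5,0,0.21,0.003]]

```text
t: 7.38
ee_pos: [542.2, 128.0, 280.8]
tool_rot: [[-0.167, -0.985, -0.037], [-0.964, 0.171, -0.204], [0.207, 0.002, -0.978]]
wrist_force: [0.1, -0.0, -2.0]
width: 25.0
gripper_force: 88.5
```

Run:
```python
from h import *
from station import env
np.set_printoptions(precision=3,suppress=True)
d=pickle.load(open('d0.pkl','rb'))
for a,b in (((335-14,169.6),(333.3-14,165.9)),((335,169.6),(333.3,165.9)),((335+14,169.4),(333.3+14,165.7))):
    p,e=tri([ray(d['scene'],a),ray(d['side'],b)])
    r=p-J['o'];t=np.radians(J['yaw']);print('plate local',r[0]*np.cos(t)+r[1]*np.sin(t),-r[0]*np.sin(t)+r[1]*np.cos(t),r[2],e[0])
s=env.read_state();print(s['ee_pos'],s['wrist_force'])
for a in((62,15,-12),(54,8,-10),(47,3,-6),(40,1,-2),(30,1,0),(10,1,0)):
    cmd(s,*pose(*a))
```

```text
plate local 64.87768402067387 48.05924796394047 24.195420769468488 3.408897430034465
plate local 48.38769367129962 -14.72731769258131 35.16241421860329 3.738867426547516
plate local 32.500469321240914 -76.443248894838 46.85512550464308 4.075182333027437
[542.233 127.952 280.817] [ 0.075 -0.009 -2.045]
shift [-2.4  0.3  0.1] rot [ 0.002  0.001 -0.002] deg 0.2 norm 2.0
shift [-0.9  0.3 13.8] rot [ 0.002 -0.034 -0.002] deg 2.0 norm 14.0
shift [ 6.3  0.2 29.9] rot [ 0.002 -0.104 -0.002] deg 6.0 norm 31.0
shift [11.8  0.2 44.1] rot [ 0.002 -0.174 -0.002] deg 10.0 norm 46.0
shift [ 7.8  0.2 53.2] rot [ 0.002 -0.209 -0.002] deg 12.0 norm 54.0
shift [-10.6   0.2  61. ] rot [ 0.002 -0.209 -0.002] deg 12.0 norm 62.0
```

>>> drive_tool:
  series:
    - [[10,-2,0.3,7,0,-0.017,0],[10,-1,0.3,14,0,-0.034,0],[10,3,0.3,22,0,-0.07,0],[10,6,0.2,30,0,-0.104,0],[10,6,0.2,30,0,-0.104,0]]

```text
t: 8.0
ee_pos: [541.5, 117.4, 255.8]
tool_rot: [[-0.17, -0.985, -0.013], [-0.98, 0.17, -0.099], [0.1, -0.004, -0.995]]
wrist_force: [-1.2, 6.2, 18.2]
width: 25.2
gripper_force: 90.9
```

Run:
```python
from h import *
from station import env
np.set_printoptions(precision=3,suppress=True)
s=env.read_state();print(s['ee_pos'],s['wrist_force'])
for a in((47,3,-6),(43,1,-4),(40,0,-2),(30,0,0),(10,0,0)):
    cmd(s,*pose(*a))
```

```text
[541.546 117.409 255.829] [-1.202  6.181 18.212]
shift [1.6 1.4 3.2] rot [-0.004  0.005 -0.002] deg 0.4 norm 4.0
shift [ 5.2  1.5 10.9] rot [-0.004 -0.03  -0.002] deg 1.7 norm 12.0
shift [ 9.   1.5 17.6] rot [-0.004 -0.065 -0.002] deg 3.7 norm 20.0
shift [ 6.1  1.5 26.9] rot [-0.004 -0.1   -0.002] deg 5.7 norm 28.0
shift [-11.3   1.6  36.7] rot [-0.004 -0.1   -0.002] deg 5.7 norm 38.0
```

Run:
```python
from h import *
from station import env
np.set_printoptions(precision=3,suppress=True)
s=env.read_state()
for a in((44,6,-6),(40,5,-4),(36,4,-3),(30,3.5,-2)):
    cmd(s,*pose(*a))
```

```text
shift [-2.5  1.4  2. ] rot [-0.004  0.005 -0.002] deg 0.4 norm 4.0
shift [0.6 1.5 8.9] rot [-0.004 -0.03  -0.002] deg 1.7 norm 9.0
shift [ 0.6  1.5 13.9] rot [-0.004 -0.047 -0.002] deg 2.7 norm 14.0
shift [-1.4  1.5 19.4] rot [-0.004 -0.065 -0.002] deg 3.7 norm 20.0
```

>>> drive_tool:
  series:
    - [[10,-2.5,0,2,0,0.005,0],[10,0,0,6,0,-0.015,0],[10,0.6,0,9,0,-0.03,0],[10,0.6,0,11.5,0,-0.04,0],[10,0.6,0,14,0,-0.047,0]]

```text
t: 8.62
ee_pos: [540.1, 114.3, 239.6]
tool_rot: [[-0.17, -0.985, -0.01], [-0.984, 0.17, -0.057], [0.058, 0.0, -0.998]]
wrist_force: [-1.4, -3.6, 10.9]
width: 24.9
gripper_force: 89.8
```

```bash
cat > st.py <<'E'
from h import *
from station import env
import sys
np.set_printoptions(precision=3,suppress=True)
s=env.read_state();print(s['t'],s['ee_pos'],'F',s['wrist_force'],'T',s['ft_torque'],s['width'])
z=s['tool_rot'][:,2];al=-np.degrees(np.arcsin(-z[:2]@[np.cos(np.radians(J['yaw'])),np.sin(np.radians(J['yaw']))]))
# invert pose: estimated nose (u,w)
p0,_=pose(0,0,al);a=np.radians(J['yaw']);d=s['ee_pos']-p0;x=d[0]*np.cos(a)+d[1]*np.sin(a);v=-d[0]*np.sin(a)+d[1]*np.cos(a)
print('u %.1f w %.1f v %.1f al %.1f'%(-.819*x+.574*d[2],.574*x+.819*d[2],v,al))
for a in eval(sys.argv[1]) if len(sys.argv)>1 else (): print(a,end=' ');cmd(s,*pose(*a))
E
python3 st.py "(36,4,-3),(30,3.5,-2),(24,3,-1),(18,3,0),(10,3,0)"
```

```text
8.625 [540.121 114.337 239.614] F [-1.436 -3.575 10.878] T [-0.09   0.414  0.123] 24.9440297334114
u 36.2 w 0.1 v -0.5 al -3.3
(36, 4, -3) shift [-1.1  0.5 -2.5] rot [ 0.    -0.006 -0.001] deg 0.3 norm 3.0
(30, 3.5, -2) shift [-2.9  0.5  3.1] rot [ 0.    -0.023 -0.001] deg 1.3 norm 4.0
(24, 3, -1) shift [-4.8  0.5  8.7] rot [ 0.    -0.041 -0.001] deg 2.3 norm 10.0
(18, 3, 0) shift [-6.9  0.5 14.1] rot [ 0.    -0.058 -0.001] deg 3.3 norm 16.0
(10, 3, 0) shift [-13.7   0.5  18.3] rot [ 0.    -0.058 -0.001] deg 3.3 norm 23.0
```

>>> drive_tool:
  series:
    - [[10,-1.5,0.3,5,0,-0.023,0],[10,-3.4,0.5,10.5,0,-0.041,0],[10,-5.5,0.5,16,0,-0.058,0],[10,-9,0.5,18,0,-0.058,0],[10,-12.3,0.5,20,0,-0.058,0]]

```text
t: 9.25
ee_pos: [541.5, 126.2, 218.5]
tool_rot: [[-0.17, -0.986, -0.001], [-0.986, 0.17, 0.001], [-0.0, 0.001, -1.0]]
wrist_force: [-0.2, -2.2, 6.6]
width: 25.0
gripper_force: 89.5
```

```bash
python3 st.py "(6,1,0),(3,2,0),(5,40,0)"
```

```text
9.25 [541.508 126.203 218.456] F [-0.184 -2.194  6.647] T [-0.004 -0.019  0.033] 25.02107365206277
u 9.3 w 0.9 v 0.1 al 0.0
(6, 1, 0) shift [-2.8 -0.1  1.8] rot [ 0.001  0.    -0.001] deg 0.1 norm 3.0
(3, 2, 0) shift [-5.8 -0.1  2.7] rot [ 0.001  0.    -0.001] deg 0.1 norm 6.0
(5, 40, 0) shift [-26.   -0.  -29.6] rot [ 0.001  0.    -0.001] deg 0.1 norm 39.0
```

>>> drive_tool:
  series:
    - [[10,-1.5,0,1,0,0,0],[10,-3,0,2,0,0,0],[10,-4.5,0,3,0,0,0],[10,-5.5,0,3.5,0,0,0],[10,-5.5,0,3.5,0,0,0]]

```text
t: 9.88
ee_pos: [542.3, 131.7, 214.7]
tool_rot: [[-0.169, -0.986, -0.001], [-0.986, 0.169, 0.001], [-0.0, 0.001, -1.0]]
wrist_force: [0.5, -0.8, 4.1]
width: 24.9
gripper_force: 89.2
```

```bash
python3 st.py "(0,1,0),(5,40,0)"
```

```text
9.875 [542.328 131.742 214.701] F [ 0.544 -0.835  4.086] T [-0.    -0.262 -0.029] 24.854282718885102
u 2.6 w 1.1 v 0.2 al 0.0
(0, 1, 0) shift [-2.1 -0.2  1.5] rot [ 0.001  0.    -0.001] deg 0.1 norm 3.0
(5, 40, 0) shift [-20.4  -0.2 -33.3] rot [ 0.001  0.    -0.001] deg 0.1 norm 39.0
```

>>> drive_tool:
  series:
    - [[10,-1,0,0.7,0,0,0],[10,-2,0,1.4,0,0,0],[10,-3,0,2,0,0,0],[10,-4,0,2.7,0,0,0],[10,-4,0,2.7,0,0,0]]

```text
t: 10.5
ee_pos: [542.9, 135.6, 212.0]
tool_rot: [[-0.169, -0.986, -0.001], [-0.986, 0.169, 0.0], [-0.0, 0.001, -1.0]]
wrist_force: [0.8, -1.6, 4.1]
width: 25.1
gripper_force: 89.2
```

```bash
python3 st.py "(0,1,0),(3,40,0),(3,75,0)"
```

```text
10.5 [542.864 135.648 211.985] F [ 0.846 -1.64   4.11 ] T [ 0.069 -0.214 -0.047] 25.101028204874535
u -2.2 w 1.1 v 0.4 al 0.0
(0, 1, 0) shift [ 1.8 -0.4 -1.2] rot [ 0.001  0.    -0.001] deg 0.1 norm 2.0
(3, 40, 0) shift [-18.1  -0.3 -34.9] rot [ 0.001  0.    -0.001] deg 0.1 norm 39.0
(3, 75, 0) shift [-38.2  -0.2 -63.6] rot [ 0.001  0.    -0.001] deg 0.1 norm 74.0
```

>>> drive_tool:
  series:
    - [[10,-1.2,0,0.8,0,0,0],[10,-2.4,0,1.7,0,0,0],[10,-3.6,0,2.5,0,0,0],[10,-4.2,0,2.9,0,0,0]]

```text
t: 11.0
ee_pos: [543.5, 136.6, 212.2]
tool_rot: [[-0.171, -0.985, 0.001], [-0.985, 0.171, -0.006], [0.006, -0.002, -1.0]]
wrist_force: [-10.8, -20.7, 38.0]
width: 25.4
gripper_force: 93.1
```

```bash
python3 st.py
```

```text
11.0 [543.523 136.613 212.168] F [-10.818 -20.747  37.985] T [-3.563  2.963  0.437] 25.353637991541547
u -2.5 w 0.7 v -0.1 al -0.3
```

```bash
sed -i 's/n=np.array(\[60,36\])+u\*/n=np.array([60,36])+(u-2.5)*/' h.py; python3 st.py "(4,1,0),(4,12,0),(4,30,2),(4,45,10),(4,60,19),(3.5,69,25),(3,76,30)"
```

```text
11.0 [543.523 136.613 212.168] F [-10.818 -20.747  37.985] T [-3.563  2.963  0.437] 25.353637991541547
u -0.0 w 0.7 v -0.1 al -0.3
(4, 1, 0) shift [ 4.1  0.1 -1.9] rot [-0.002 -0.006 -0.002] deg 0.4 norm 5.0
(4, 12, 0) shift [ -2.2   0.1 -10.9] rot [-0.002 -0.006 -0.002] deg 0.4 norm 11.0
(4, 30, 2) shift [ -6.3   0.1 -21.6] rot [-0.002 -0.041 -0.002] deg 2.3 norm 23.0
(4, 45, 10) shift [  7.8   0.1 -15.3] rot [-0.002 -0.18  -0.002] deg 10.3 norm 17.0
(4, 60, 19) shift [21.4  0.1 -3.2] rot [-0.002 -0.337 -0.002] deg 19.3 norm 22.0
(3.5, 69, 25) shift [28.4  0.1  7.8] rot [-0.002 -0.442 -0.002] deg 25.3 norm 29.0
(3, 76, 30) shift [33.   0.1 18.3] rot [-0.002 -0.529 -0.002] deg 30.3 norm 38.0
```

>>> drive_tool:
  series:
    - [[10,5.5,0,-3.5,0,0,0],[10,5.5,0,-3.5,0,0,0]]

```text
t: 11.25
ee_pos: [542.5, 134.2, 212.9]
tool_rot: [[-0.17, -0.986, -0.001], [-0.986, 0.17, 0.0], [-0.0, 0.002, -1.0]]
wrist_force: [-2.8, -0.9, 7.3]
width: 25.1
gripper_force: 89.4
```

```bash
python3 st.py "(4,12,0),(4,30,2),(4,45,10),(4,60,19),(3.5,69,25),(3,76,30)"
python3 - <<'E'
from station import env
import cv2,numpy as np
o=[cv2.resize(env.grab_frame(n)['frame'][y:y+75,295:370],(400,400),interpolation=2) for n,y in(('scene',115),('side',105))]
cv2.imwrite('pics/c5.png',np.hstack(o)[:,:,::-1])
E
```

```text
11.25 [542.532 134.154 212.87 ] F [-2.76  -0.896  7.31 ] T [0.138 0.35  0.147] 25.147733776557864
u 2.1 w 0.9 v 0.4 al 0.0
(4, 12, 0) shift [ -4.8  -0.4 -10.2] rot [ 0.002  0.    -0.001] deg 0.1 norm 11.0
(4, 30, 2) shift [ -9.1  -0.4 -20.9] rot [ 0.002 -0.035 -0.001] deg 2.0 norm 23.0
(4, 45, 10) shift [  5.1  -0.4 -14.7] rot [ 0.001 -0.174 -0.001] deg 10.0 norm 16.0
(4, 60, 19) shift [18.8 -0.4 -2.6] rot [ 0.001 -0.331 -0.001] deg 19.0 norm 19.0
(3.5, 69, 25) shift [25.9 -0.5  8.3] rot [ 0.001 -0.436 -0.001] deg 25.0 norm 27.0
(3, 76, 30) shift [30.5 -0.5 18.8] rot [ 0.001 -0.523 -0.002] deg 30.0 norm 36.0
```

View pics/c5.png

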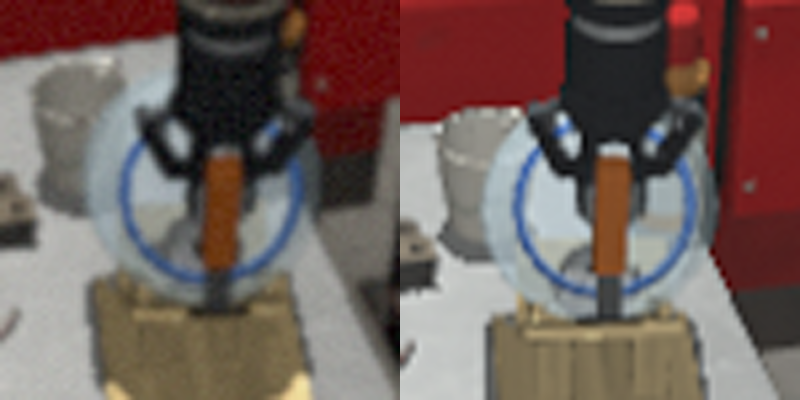

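The scoop sits under the ball (grey shape behind the grip) and is centred in the ring in both crops. Next I'll lift along the base while righting it.

>>> drive_tool:
  series:
    - [[10,-4.8,-0.4,-10,0,0,0],[10,-8,-0.4,-16,0,-0.017,0],[10,-9,-0.4,-21,0,-0.035,0],[10,-2,-0.4,-18.5,0,-0.105,0],[10,5,-0.4,-14.7,0,-0.174,0]]

```text
t: 11.98
ee_pos: [542.3, 129.3, 227.6]
tool_rot: [[-0.166, -0.986, 0.029], [-0.97, 0.169, 0.173], [-0.176, 0.001, -0.984]]
wrist_force: [-0.3, -0.6, -3.9]
width: 24.9
gripper_force: 88.3
```

```bash
python3 st.py "(4,45,10),(4,53,15),(4,60,19),(3.5,69,25),(3,76,30)"
```

```text
11.975 [542.259 129.33  227.596] F [-0.291 -0.567 -3.859] T [-0.868  0.132  0.013] 24.871357009866482
u 3.7 w 45.7 v -0.1 al 10.1
(4, 45, 10) shift [ 0.3  0.1 -0. ] rot [ 0.001  0.002 -0.   ] deg 0.1 norm 0.0
(4, 53, 15) shift [9.6 0.1 5. ] rot [ 0.001 -0.085 -0.   ] deg 4.9 norm 11.0
(4, 60, 19) shift [15.9  0.1  9.4] rot [ 0.001 -0.155 -0.   ] deg 8.9 norm 19.0
(3.5, 69, 25) shift [24.8  0.1 19. ] rot [ 0.001 -0.26  -0.   ] deg 14.9 norm 31.0
(3, 76, 30) shift [31.2  0.1 28.5] rot [ 0.001 -0.347 -0.001] deg 19.9 norm 42.0
```

>>> drive_tool:
  series:
    - [[10,5,0,2.5,0,-0.042,0],[10,9.6,0,5,0,-0.085,0],[10,16,0,9.4,0,-0.155,0],[10,25,0,19,0,-0.26,0],[10,31,0,28.5,0,-0.347,0]]

```text
t: 12.6
ee_pos: [538.0, 103.5, 194.1]
tool_rot: [[-0.147, -0.985, 0.085], [-0.853, 0.17, 0.493], [-0.5, -0.0, -0.866]]
wrist_force: [0.7, -1.0, -3.6]
width: 24.9
gripper_force: 88.3
```

```bash
python3 st.py "(3,76,30),(6,86.5,35),(9,92,37.5),(14,97.5,40),(24,105,45)"
```

```text
12.6 [538.023 103.547 194.129] F [ 0.706 -1.003 -3.606] T [-1.192  0.182  0.018] 24.914897835169047
u 3.4 w 76.0 v -0.3 al 30.0
(3, 76, 30) shift [-0.3  0.3  0.3] rot [-0.001  0.001 -0.001] deg 0.1 norm 1.0
(6, 86.5, 35) shift [6.4 0.3 3.8] rot [-0.001 -0.087 -0.001] deg 5.0 norm 7.0
(9, 92, 37.5) shift [9.7 0.3 4.6] rot [-0.001 -0.13  -0.001] deg 7.5 norm 11.0
(14, 97.5, 40) shift [13.7  0.3  3.8] rot [-0.001 -0.174 -0.001] deg 10.0 norm 14.0
(24, 105, 45) shift [24.   0.3  4.7] rot [-0.001 -0.261 -0.001] deg 15.0 norm 24.0
```

No contact and the ball's weight is on the scoop. Now the quick last part of the righting.

>>> drive_tool:
  series:
    - [[10,9.7,0.3,4.6,0,-0.13,0],[10,24,0.3,4.7,0,-0.261,0],[10,24,0.3,4.7,0,-0.261,0],[10,24,0.3,4.7,0,-0.261,0],[10,24,0.3,4.7,0,-0.261,0]]

```text
t: 13.22
ee_pos: [534.7, 86.6, 178.8]
tool_rot: [[-0.119, -0.986, 0.119], [-0.7, 0.168, 0.694], [-0.704, -0.001, -0.711]]
wrist_force: [1.3, -0.2, -3.7]
width: 24.9
gripper_force: 88.3
```

```bash
python3 st.py "(24,105,45),(37,124,46),(61,107,46),(100,80,46),(180,24,46),(230,-12,46)"
```

```text
13.225 [534.731  86.584 178.835] F [ 1.32  -0.218 -3.654] T [-1.402  0.257 -0.013] 24.9272918085018
u 23.1 w 105.4 v 0.1 al 44.7
(24, 105, 45) shift [ 1.4 -0.1 -0.3] rot [ 0.    -0.005  0.001] deg 0.3 norm 1.0
(37, 124, 46) shift [-12.   -0.1 -14.4] rot [ 0.    -0.022  0.001] deg 1.3 norm 19.0
(61, 107, 46) shift [  9.   -0.1 -35. ] rot [ 0.    -0.022  0.001] deg 1.3 norm 36.0
(100, 80, 46) shift [ 42.5  -0.1 -68.6] rot [ 0.    -0.022  0.001] deg 1.3 norm 81.0
(180, 24, 46) shift [ 111.9   -0.  -137.4] rot [ 0.    -0.022  0.001] deg 1.3 norm 177.0
(230, -12, 46) shift [ 156.2    0.  -180.2] rot [ 0.    -0.022  0.001] deg 1.3 norm 238.0
```

>>> drive_tool:
  series:
    - [[10,-4,0,-5,0,-0.01,0],[10,-9,0,-11,0,-0.02,0],[10,-12,0,-14.4,0,-0.022,0],[10,-6,0,-20,0,-0.022,0],[10,5,0,-31,0,-0.022,0]]

```text
t: 13.85
ee_pos: [529.8, 60.6, 196.4]
tool_rot: [[-0.118, -0.986, 0.121], [-0.684, 0.169, 0.71], [-0.72, 0.001, -0.694]]
wrist_force: [-0.4, -0.4, -3.4]
width: 24.8
gripper_force: 88.1
```

```bash
python3 st.py "(61,107,46),(100,80,46),(180,24,46),(230,-12,46)"
```

```text
13.85 [529.847  60.553 196.432] F [-0.414 -0.401 -3.396] T [-1.506  0.323 -0.002] 24.79438536453715
u 56.8 w 109.1 v 0.5 al 46.0
(61, 107, 46) shift [ 2.5 -0.5 -3.9] rot [ 0.001  0.001 -0.001] deg 0.1 norm 5.0
(100, 80, 46) shift [ 35.2  -0.5 -38.3] rot [ 0.001  0.001 -0.001] deg 0.1 norm 52.0
(180, 24, 46) shift [ 103.    -0.5 -108.6] rot [ 0.001  0.001 -0.001] deg 0.1 norm 150.0
(230, -12, 46) shift [ 146.3   -0.5 -152.4] rot [ 0.001  0.001 -0.001] deg 0.1 norm 211.0
```

>>> drive_tool:
  series:
    - [[10,10,0,-11,0,0,0],[10,24,0,-25,0,0,0],[10,39,0,-41,0,0,0],[10,55,0,-58,0,0,0],[10,71,0,-74,0,0,0]]

```text
t: 14.48
ee_pos: [512.6, -41.6, 196.6]
tool_rot: [[-0.119, -0.985, 0.122], [-0.684, 0.17, 0.71], [-0.72, 0.001, -0.694]]
wrist_force: [0.6, -0.6, -3.7]
width: 24.9
gripper_force: 89.1
```

>>> drive_tool:
  series:
    - [[10,17,0,-18,0,0,0],[10,34,0,-35,0,0,0],[10,50,0,-52,0,0,0],[10,62,0,-65,0,0,0],[10,70,0,-73,0,0,0]]

```text
t: 15.1
ee_pos: [495.5, -141.0, 196.8]
tool_rot: [[-0.119, -0.985, 0.122], [-0.684, 0.17, 0.71], [-0.72, 0.001, -0.694]]
wrist_force: [-1.0, -0.4, -3.3]
width: 25.0
gripper_force: 89.1
```

```bash
python3 st.py "(230,-12,46),"
python3 - <<'E'
from h import *
from station import env
f=env.grab_frame('scene');g=env.grab_frame('side');pickle.dump((f,g),open('d6.pkl','wb'))
s=env.read_state()
n,_=pose(0,0,0)
for im in(f,g):
    # gray blob near expected ball
    R=s['tool_rot'];T=np.array([[-.819,0,-.574],[0,1,0],[.574,0,-.819]])
    b=s['ee_pos']+R@T@(np.array([DX,0,DZ])+[208-40,0,-88.5+32]);u=proj(im,b)
    print(b.round(),u.round(1));x,y=u.astype(int);h=cv2.cvtColor(im['frame'],cv2.COLOR_RGB2GRAY)[y-9:y+10,x-12:x+13];print(h)
E
```

```text
15.1 [ 495.522 -141.001  196.808] F [-0.967 -0.382 -3.301] T [-1.457  0.23   0.035] 25.01287383849022
u 224.5 w -7.9 v 0.4 al 46.1
(230, -12, 46) shift [ 4.7 -0.4 -5. ] rot [-0.     0.001 -0.002] deg 0.1 norm 7.0
[523.  18. 180.] [338.1 181.8]
[[ 45  45  41  52  45  51  56  56  58  57  61  60  66  68  66  71  67  71
   71  72  71  71  75  73  73]
 [ 40  45  43  45  48  54  51  50  56  60  59  63  64  64  66  65  68  70
   68  70  73  72  66  76  76]
 [ 39  41  43  44  46  43  51  52  54  52  57  57  62  63  60  71  65  66
   69  68  70  69  68  70  72]
 [ 38  38  41  40  40  50  51  46  52  49  53  61  57  61  59  60  60  57
   69  69  69  67  71  71  70]
 [ 40  34  36  40  43  45  42  48  49  51  51  53  51  59  60  62  60  63
   66  64  67  68  70  70  68]
 [ 41  39  42  40  40  41  38  38  45  45  50  52  57  60  55  60  57  64
   64  61  62  67  67  67  67]
 [ 41  34  47  40  42  40  40  41  44  45  46  55  49  49  57  59  58  57
   70  63  63  63  69  73  67]
 [ 42  37  38  38  39  34  37  36  40  46  49  52  45  44  54  53  51  57
   54  55  61  63  60  59  69]
 [ 38  39  32  4
[... 2466 characters left out ...]
41 149 154 158 161 157 126  63  45  52
   51  52  52  52  52  51  49]
 [119 122 125 147 175 134  96 111 124 130 139 142 140 112  59  44  55  57
   53  52  51  52  52  50  46]
 [119 121 126 146 173 134  88  97 107 114 122 123  99  56  43  53  56  57
   56  54  51  52  52  52  50]
 [122 122 126 138 154 125 155 198 198 193 158 107  51  44  51  54  55  55
   56  56  54  53  52  52  53]
 [125 123 128 128 135 150 162 208 206 197 146  80  41  50  54  54  54  54
   56  56  56  53  54  51  53]
 [126 122 127 122 127 159 131 119 115  90  50  39  51  55  54  54  53  53
   55  55  55  55  55  53  52]
 [125 123 128 124 122 162 155 117  93  53  43  49  55  55  54  54  55  53
   55  54  56  58  56  56  53]]
```

The side camera's grey values show a round, shaded shape in the pan, and the wrist force still carries the ball. Next is the carton.

```bash
cat >> h.py <<'E'
def npose(n,head,pitch):
    """TCP pose for nose point n, heading and nose-up pitch in deg"""
    R=toolR(head,35+pitch);T=np.array([[-.819,0,-.574],[0,1,0],[.574,0,-.819]])
    return np.array(n)-R@T@(np.array([DX,0,DZ])+[208,0,-88.5]),R
E
python3 - <<'E'
from h import *
from station import env
np.set_printoptions(precision=3,suppress=True)
s=env.read_state();R=s['tool_rot'];T=np.array([[-.819,0,-.574],[0,1,0],[.574,0,-.819]])
print('nose',s['ee_pos']+R@T@(np.array([DX,0,DZ])+[208,0,-88.5]))
d=pickle.load(open('d3.pkl','rb'));f=d['wrist'];g=lambda x,y:(160+x/1.5-.3,100+y/1.5-.3)
print('3rd corner',onz(f,g(67,3),100))
for p in ((560,-30,160),(590,-126,160),(590,-126,125)): 
    q=npose(p,80,11);print(q[0]);cmd(s,*q)
E
```

```text
nose [530.765  62.575 156.648]
3rd corner [ 658.144 -141.346  100.   ]
[ 524.149 -233.323  200.239]
shift [ 57.2 -43.8 -64.6] rot [0.003 0.001 0.001] deg 0.2 norm 97.0
[ 554.149 -329.323  200.239]
shift [ 119.3  -89.8 -129. ] rot [0.003 0.001 0.001] deg 0.2 norm 197.0
[ 554.149 -329.323  165.239]
shift [ 144.5  -89.8 -104.7] rot [0.003 0.001 0.001] deg 0.2 norm 200.0
```

>>> drive_tool:
  series:
    - [[10,4,-3,-4,0,0,0],[10,12,-9,-13,0,0,0],[10,24,-18,-26,0,0,0],[10,39,-29,-42,0,0,0],[10,56,-42,-60,0,0,0]]

```text
t: 15.82
ee_pos: [523.6, -227.8, 198.4]
tool_rot: [[-0.118, -0.986, 0.12], [-0.684, 0.168, 0.71], [-0.72, 0.001, -0.694]]
wrist_force: [0.6, -0.8, -4.6]
width: 25.0
gripper_force: 89.1
```

>>> drive_tool:
  series:
    - [[10,18,-14,-19,0,0,0],[10,34,-26,-37,0,0,0],[10,48,-36,-52,0,0,0],[10,58,-43,-63,0,0,0],[10,63,-47,-69,0,0,0]]

```text
t: 16.45
ee_pos: [554.1, -328.0, 200.2]
tool_rot: [[-0.118, -0.986, 0.121], [-0.684, 0.169, 0.71], [-0.72, 0.001, -0.694]]
wrist_force: [0.4, -0.5, -3.5]
width: 24.8
gripper_force: 89.1
```

Run:
```python
from h import *
from station import env
np.set_printoptions(precision=3,suppress=True)
s=env.read_state();R=s['tool_rot'];T=np.array([[-.819,0,-.574],[0,1,0],[.574,0,-.819]])
print(s['t'],s['wrist_force'],s['q'].round(2),'nose',s['ee_pos']+R@T@(np.array([DX,0,DZ])+[208,0,-88.5]))
for z,p in ((145,11),(130,11),(115,10),(107,6),(102,3)): 
    cmd(s,*npose((592,-126,z),80,p))
```

```text
16.45 [ 0.401 -0.491 -3.483] [-0.92  1.03  0.78  1.94  0.55 -2.5 ] nose [ 588.926 -124.49   160.2  ]
shift [11.4 -2.3  9.7] rot [0.004 0.001 0.002] deg 0.3 norm 15.0
shift [22.2 -2.3 20.1] rot [0.004 0.001 0.002] deg 0.3 norm 30.0
shift [29.9 -2.3 28.5] rot [0.004 0.019 0.002] deg 1.1 norm 41.0
shift [22.9 -2.3 26.8] rot [0.004 0.089 0.002] deg 5.1 norm 35.0
shift [16.7 -2.3 25.3] rot [0.004 0.141 0.003] deg 8.1 norm 30.0
```

>>> drive_tool:
  series:
    - [[10,4,-1,4,0,0.01,0],[10,9,-2,10,0,0.03,0],[10,15,-2.3,17,0,0.05,0],[10,20,-2.3,23,0,0.07,0],[10,22.9,-2.3,26.8,0,0.089,0]]

```text
t: 17.08
ee_pos: [556.4, -323.9, 165.1]
tool_rot: [[-0.129, -0.986, 0.109], [-0.745, 0.169, 0.646], [-0.655, 0.002, -0.756]]
wrist_force: [-0.0, -1.1, -3.6]
width: 24.7
gripper_force: 89.1
```

```bash
cat > st2.py <<'E'
from h import *
from station import env
import sys
np.set_printoptions(precision=3,suppress=True)
s=env.read_state();R=s['tool_rot'];T=np.array([[-.819,0,-.574],[0,1,0],[.574,0,-.819]])
print(s['t'],s['ee_pos'],s['wrist_force'],s['ft_torque'],s['q'].round(2),'nose',s['ee_pos']+R@T@(np.array([DX,0,DZ])+[208,0,-88.5]),'pitch',np.degrees(np.arcsin((R@T)[2,0])))
for n,h,p in eval(sys.argv[1]): cmd(s,*npose(n,h,p))
E
python3 st2.py "[((592,-126,z),80,p) for z,p in((107,6),(103,3),(100,0),(98,-3),(97,-6),(96,-9),(95,-14),(95,-20),(95,-28))]"
```

```text
17.075 [ 556.426 -323.873  165.134] [-0.016 -1.142 -3.628] [-1.415  0.237  0.02 ] [-0.89  0.96  0.62  1.75  0.51 -2.44] nose [ 590.374 -124.649  106.803] pitch 5.904586592875978
shift [ 0.9 -0.7 -0.7] rot [ 0.005 -0.001  0.003] deg 0.3 norm 1.0
shift [-5.9 -0.7 -3.4] rot [0.005 0.051 0.003] deg 2.9 norm 7.0
shift [-13.6  -0.7  -6.4] rot [0.005 0.103 0.003] deg 5.9 norm 15.0
shift [-22.2  -0.7  -9.7] rot [0.005 0.156 0.003] deg 8.9 norm 24.0
shift [-31.7  -0.7 -13.1] rot [0.005 0.208 0.003] deg 11.9 norm 34.0
shift [-41.5  -0.7 -16.1] rot [0.004 0.261 0.003] deg 14.9 norm 44.0
shift [-58.5  -0.7 -20.2] rot [0.004 0.348 0.003] deg 19.9 norm 62.0
shift [-80.2  -0.8 -24.1] rot [0.004 0.453 0.004] deg 25.9 norm 84.0
shift [-109.5   -0.8  -25.6] rot [0.004 0.592 0.004] deg 33.9 norm 112.0
```

>>> drive_tool:
  series:
    - [[10,-7.5,-0.7,-5.3,0,0.051,0],[10,-15.2,-0.7,-8.3,0,0.103,0],[10,-23.8,-0.7,-11.6,0,0.156,0],[10,-33,-0.7,-14.5,0,0.208,0],[10,-42,-0.7,-16.5,0,0.261,0]]

```text
t: 17.7
ee_pos: [560.7, -303.7, 206.1]
tool_rot: [[-0.153, -0.986, 0.073], [-0.887, 0.169, 0.431], [-0.437, 0.001, -0.9]]
wrist_force: [-1.1, -2.3, -1.0]
width: 25.4
gripper_force: 89.3
```

>>> drive_tool:
  series:
    - [[10,0,0,0,0,0,0],[10,0,0,0,0,0,0],[10,-8,0,0,0,0.04,0],[10,-17,0,0,0,0.087,0]]

```text
t: 18.2
ee_pos: [562.9, -290.0, 212.7]
tool_rot: [[-0.161, -0.985, 0.06], [-0.919, 0.171, 0.355], [-0.36, 0.002, -0.933]]
wrist_force: [-1.2, -2.1, 3.7]
width: 25.1
gripper_force: 89.6
```

```bash
python3 st2.py "[((592,-126,95),80,-28)]"
```

```text
18.2 [ 562.895 -290.041  212.705] [-1.195 -2.077  3.665] [0.061 0.545 0.406] [-0.75  0.66  0.34  1.45  0.31 -2.18] nose [ 591.834 -122.251   89.199] pitch -13.953676779582455
shift [-45.   -0.2 -29.3] rot [0.002 0.246 0.002] deg 14.1 norm 54.0
```

>>> drive_tool:
  series:
    - [[10,-12,0,-18,0,0.03,0],[10,-22,0,-24,0,0.08,0],[10,-34,0,-30,0,0.16,0],[10,-49,0,-36,0,0.246,0],[10,-49,0,-36,0,0.246,0]]

```text
t: 18.82
ee_pos: [569.9, -255.1, 266.1]
tool_rot: [[-0.165, -0.986, 0.021], [-0.979, 0.167, 0.117], [-0.119, -0.001, -0.993]]
wrist_force: [-0.6, -0.0, -1.2]
width: 25.2
gripper_force: 89.1
```

```bash
python3 st2.py "[((592,-126,150),80,0)]"
python3 - <<'E'
from h import *
from station import env
g=env.grab_frame('side');s=env.grab_frame('scene')
for n,im in(('side',g),('scene',s)):
    for p in((596,-98,32),(596,-98,2)): print(n,proj(im,np.array(p)))
x,y=proj(g,np.array((596,-98,60))).astype(int);print(cv2.cvtColor(g['frame'],cv2.COLOR_RGB2GRAY)[y-14:y+8,x-16:x+17])
E
```

```text
18.825 [ 569.877 -255.122  266.133] [-0.581 -0.023 -1.216] [-0.186  0.064  0.035] [-0.59  0.51  0.26  1.37  0.11 -2.  ] nose [ 592.494 -122.419  104.505] pitch -28.209788044727972
shift [67.9  1.1 29.4] rot [ 0.001 -0.492  0.007] deg 28.2 norm 74.0
side [359.18513188 214.34175012]
side [358.68816894 219.82188532]
scene [361.78677042 224.40229968]
scene [361.09969244 228.9170846 ]
[[198 193 167 172 150 113 112  71  72 103 145 108  74  77  77  75  74  75
   75  69  48  38  77 100  63  82  89  88  88  88  88  88  96]
 [171 149 113 112  71  73  75  76  75  92 123 109  73  75  74  74  73  72
   73  71  65  64  88 101  66  85  89  89  89  88  88  89  98]
 [111  70  73  75  76  77  77  78  77  75  91 121 109  72  71  70  69  68
   69  72  82  89  95  89  65  86  88  88  88  87  88  86  80]
 [112  99  75  77  77  78  78  78  77  76  93 131 127  73 101 129 128 124
  114 110  70  95  92  65  65  88  89  89  88  87  88  87  72]
 [126 124 109  75  78  79  79  78  77  76  76  98 119  82 132 174 173 170
  165 152  67  83  89  58  71  87  89  88  88  88  87  87  78]
 [123 133 141  84  76  77  77  7
[... 1597 characters left out ...]
0 136 132 132]
 [104 108 113 117 122 124 126 129 130 125 129 127 102  89 116 131 130 142
  143 137 137 137 127  77  64  65  65  65  73 109 135 132 131]
 [101 106 111 115 119 123 125 128 127 124 127 130 122 105 134 146 141 140
  139 139 139 138 128  78  65  66  65  64  74 109 136 132 131]
 [101 105 108 114 118 122 125 127 127 122 125 128 128 130 142 140 140 140
  137 129 128 129 116  69  67  65  66  65  70  94 116 112 118]
 [101 105 108 112 116 120 124 127 126 121 125 127 130 136 142 140 140 136
  115  83  85  86  74  50  68  67  64  61  58  55  65  61  78]
 [100 105 108 110 115 118 122 125 125 121 124 126 129 136 140 139 139 135
  110  44  13  16  17  32  51  50  47  42  38  23  18  18  31]]
```

Run:
```python
from h import *
from station import env
np.set_printoptions(precision=3,suppress=True)
s=env.read_state();cmd(s,s['ee_pos']+[0,-30,70],toolR(80,0));cmd(s,(390,-285,332),toolR(1.5,0))
```

```text
shift [ 20.9  -5.  -73.1] rot [0.002 0.121 0.005] deg 7.0 norm 76.0
shift [ 49.5 171.7 -74. ] rot [0.084 0.101 1.373] deg 79.0 norm 193.0
```

>>> drive_tool:
  series:
    - [[10,10,-2,-36,0,0.06,0],[10,21,-5,-73,0,0.121,0.005],[10,21,-5,-73,0,0.121,0.005]]

```text
t: 19.3
ee_pos: [569.6, -288.7, 335.9]
tool_rot: [[-0.175, -0.985, 0.001], [-0.985, 0.175, -0.002], [0.002, -0.002, -1.0]]
wrist_force: [0.2, 1.1, -2.2]
width: 25.1
gripper_force: 89.3
```

Run:
```python
from h import *
from station import env
np.set_printoptions(precision=3,suppress=True)
s=env.read_state();print(s['ee_pos'],s['q'].round(2));cmd(s,(390,-285,332),toolR(1.5,0))
```

```text
[ 569.643 -288.673  335.946] [-0.58  0.5   0.44  1.5  -0.   -1.98]
shift [ 27.9 177.5   3.7] rot [-0.002 -0.     1.368] deg 78.4 norm 180.0
```

>>> drive_tool:
  series:
    - [[10,3,22,0,0,0,0.17],[10,7,44,1,0,0,0.34],[10,10,66,1,0,0,0.51],[10,14,88,2,0,0,0.68],[10,18,110,2,0,0,0.86]]

```text
t: 19.92
ee_pos: [456.0, -285.6, 330.3]
tool_rot: [[-0.863, -0.505, -0.004], [-0.505, 0.863, 0.003], [0.002, 0.005, -1.0]]
wrist_force: [-0.2, 0.4, -2.2]
width: 25.1
gripper_force: 89.4
```

Run:
```python
from h import *
from station import env
np.set_printoptions(precision=3,suppress=True)
s=env.read_state();print(s['ee_pos'],s['q'].round(2));cmd(s,(390,-285,332),toolR(1.5,0))
```

```text
[ 455.981 -285.572  330.305] [-0.7   0.29  0.1   1.39  0.   -1.22]
shift [56.7 33.8 -1.4] rot [ 0.004 -0.003  0.503] deg 28.8 norm 66.0
```

>>> drive_tool:
  series:
    - [[10,19,11,0,0,0,0.17],[10,38,22,-1,0,0,0.34],[10,57,34,-1.4,0.004,-0.003,0.503],[10,57,34,-1.4,0.004,-0.003,0.503]]

```text
t: 20.42
ee_pos: [389.5, -285.3, 332.6]
tool_rot: [[-1.0, -0.03, 0.001], [-0.03, 1.0, -0.0], [-0.001, -0.0, -1.0]]
wrist_force: [0.5, -0.6, -2.1]
width: 24.7
gripper_force: 89.2
```

Run:
```python
from h import *
from station import env
np.set_printoptions(precision=3,suppress=True)
s=env.read_state();f=env.grab_frame('side');w=env.grab_frame('wrist');w['state']=s;pickle.dump((f,w),open('d7.pkl','wb'))
print(s['ee_pos'])
# ball in carton, side view: compare with the empty picture
a=pickle.load(open('d0.pkl','rb'))['side']['frame'].astype(int);b=f['frame'].astype(int)
for y in range(190,222,1): print(y,' '.join('%3d'%v for v in b[y,340:382].sum(1)//3))
c=np.array([596,-98,32]);print(proj(f,c),proj(f,c+[0,0,30]))
cmd(s,(398,-285,175),toolR(1.5,20));
```

```text
[ 389.504 -285.35   332.631]
190 179 173 170 174 178 188 194 195 196 196 195 197 201 196 184 185 187 189 190 187 170 167 143 122 117  71 116 185 205 195 173  85  47  60  68  65  37  43  74  78  77  76
191 121 116 113 114 116 121 122 122 130 126 125 126 128 154 188 191 190 174 172 146 119 111  68  70  73  72  69 130 191 190 186 141  65  47  69  63  30  28  56  77  72  71
192  84  84  85  87  93 103 103 108 118 134 170 169 168 170 167 172 148 119 112  68  70  72  73  74  76  76  64  87 146 187 200 178  80  49  67  67  32  20  42  69  71  68
193 148 147 147 147 147 150 149 150 149 164 188 171 172 137 112 112  68  71  73  73  74  73  72  73  76  77  65  64  94 152 185 189 140  73  57  72  29  23  28  53  73  68
194 197 198 198 197 194 193 197 196 171 171 138 111 114  69  71  72  74  74  75  74  73  73  72  72  76  79  65  67  63  80 141 189 179  87  58  62  22  24  21  40  65  68
195 197 198 198 199 195 168 174 151 111 110  69  70  72  73  73  74  74  74  73  73  73  71  71  71  74  77  65  67  67  65  87 143 169 145  76  42  20  23  22  29  49  67
196 198 197 188 171 150 110 110  68  71
[... 3841 characters left out ...]
135 135 135 134 132 131 130 129 128 128 127 127 125 124 118 133 185 198 196
219 161 181 181 178 173 186 193 198 200 197 197 196 176 125 131 133 131 140 138 137 137 135 135 135 134 134 132 131 130 129 127 128 127 127 126 124 124 118 138 190 196 195
220 184 180 181 171 169 161 155 166 185 199 203 197 167 123 130 137 135 139 138 136 135 135 133 134 133 133 131 130 128 128 128 126 126 125 125 124 123 121 152 199 196 194
221 182 179 172 155 159 124 118 121 140 164 174 180 167 136 140 139 137 137 136 136 135 134 133 132 132 131 130 128 127 127 126 125 125 124 124 123 121 123 156 199 196 194
[359.185 214.342] [359.693 208.74 ]
shift [ -8.4   0.1 157.6] rot [ 0.    -0.348  0.004] deg 19.9 norm 158.0
```

The side view's grey values show the ball inside the carton, around (362,208). Next I'll put the scoop back where it stood.

Run:
```python
from h import *
from station import env
np.set_printoptions(precision=3,suppress=True)
s=env.read_state();R=toolR(1.55,35.1)
for z in(250,190,120): cmd(s,(407,-285,z),R)
```

```text
shift [-16.    0.2  82.9] rot [ 0.001 -0.611  0.007] deg 35.0 norm 84.0
shift [-15.9   0.2 142.9] rot [ 0.001 -0.611  0.007] deg 35.0 norm 144.0
shift [-15.8   0.3 212.9] rot [ 0.001 -0.611  0.007] deg 35.0 norm 213.0
```

>>> drive_tool:
  series:
    - [[10,-4,0,40,0,-0.17,0],[10,-8,0,85,0,-0.34,0.003],[10,-12,0,130,0,-0.5,0.005],[10,-16,0.2,175,0,-0.611,0.007],[10,-16,0.3,213,0,-0.611,0.007]]

```text
t: 21.15
ee_pos: [406.1, -284.0, 118.3]
tool_rot: [[-0.818, -0.026, 0.575], [-0.02, 1.0, 0.016], [-0.576, 0.001, -0.818]]
wrist_force: [0.6, -0.7, -2.0]
width: 25.0
gripper_force: 89.3
```

Run:
```python
from h import *
from station import env
np.set_printoptions(precision=3,suppress=True)
s=env.read_state();R=toolR(1.55,35.1);print(s['t'],s['ee_pos'],s['wrist_force'])
for z in(90,82,79): cmd(s,(407,-285,z),R)
```

```text
21.15 [ 406.105 -284.002  118.285] [ 0.61  -0.748 -1.981]
shift [15.6 -1.1 23.6] rot [ 0.     0.001 -0.002] deg 0.1 norm 28.0
shift [20.2 -1.1 30.2] rot [ 0.     0.001 -0.002] deg 0.1 norm 36.0
shift [21.9 -1.1 32.6] rot [ 0.     0.001 -0.002] deg 0.1 norm 39.0
```

>>> drive_tool:
  series:
    - [[10,8,-0.5,12,0,0,0],[10,15.6,-1,23.6,0,0,0],[10,19,-1,28,0,0,0],[10,21,-1,31,0,0,0],[10,22,-1,32.5,0,0,0]]

```text
t: 21.78
ee_pos: [408.4, -286.5, 81.7]
tool_rot: [[-0.817, -0.027, 0.575], [-0.022, 1.0, 0.014], [-0.576, -0.001, -0.818]]
wrist_force: [-0.3, 0.8, -1.2]
width: 24.9
gripper_force: 89.2
```

>>> drive_tool:
  series:
    - [[10,0,0,0,0,0,0],[10,0,0,0,0,0,0]]

```text
t: 22.02
ee_pos: [408.4, -286.5, 81.9]
tool_rot: [[-0.817, -0.026, 0.575], [-0.022, 1.0, 0.014], [-0.576, -0.001, -0.818]]
wrist_force: [0.1, -0.4, -1.2]
width: 25.3
gripper_force: 89.2
```

>>> drive_tool:
  series:
    - [[10,0.9,0,1.2,0,0,0],[10,1.6,0,2.3,0,0,0],[10,1.6,0,2.3,0,0,0]]

```text
t: 22.4
ee_pos: [408.3, -286.2, 78.7]
tool_rot: [[-0.818, -0.026, 0.575], [-0.022, 1.0, 0.015], [-0.575, -0.001, -0.818]]
wrist_force: [-0.3, -0.2, -1.7]
width: 25.5
gripper_force: 89.2
```

>>> drive_tool:
  series:
    - [[10,0.7,0,1,0,0,0],[10,1.4,0,2,0,0,0],[10,1.4,0,2,0,0,0]]

```text
t: 22.78
ee_pos: [409.4, -286.7, 78.2]
tool_rot: [[-0.815, -0.027, 0.579], [-0.023, 1.0, 0.014], [-0.579, -0.002, -0.816]]
wrist_force: [-11.7, 6.1, 26.6]
width: 24.8
gripper_force: 93.5
```

>>> drive_tool:
  series:
    - [[10,-0.6,0,-0.8,0,0,0],[30,-0.6,0,-0.8,0,0,0],[60,-0.6,0,-0.8,0,0,0],[85,-0.6,0,-0.8,0,0,0],[85,-0.6,0,-0.8,0,0,0]]

```text
t: 23.4
ee_pos: [408.3, -286.2, 77.2]
tool_rot: [[-0.818, -0.026, 0.575], [-0.022, 1.0, 0.015], [-0.575, -0.001, -0.818]]
wrist_force: [-0.4, -0.5, -0.2]
width: 81.8
gripper_force: 0.0
```

>>> drive_tool:
  series:
    - [[85,0,0,0,0,0,0],[85,0,0,-20,0,0,0],[85,0,0,-60,0,0,0],[85,0,0,-110,0,0,0],[85,0,0,-150,0,0,0]]

```text
t: 24.02
ee_pos: [321.3, -288.4, 201.6]
tool_rot: [[-0.817, -0.026, 0.575], [-0.022, 1.0, 0.014], [-0.576, -0.002, -0.818]]
wrist_force: [-0.5, -1.9, 0.1]
width: 84.9
gripper_force: 0.0
```

Run:
```python
from h import *
from station import env
np.set_printoptions(precision=1,suppress=True)
s=env.read_state();print(s['t'],s['ee_pos'],s['wrist_force'],s['width'])
w=env.grab_frame('wrist');w['state']=s;sc,sd=env.grab_frame('scene'),env.grab_frame('side')
k,b=blobs(w['frame'],(3,130,60),(18,255,255),(200,100,450,280));print(b)
d0=pickle.load(open('d0.pkl','rb'))
for n,f in(('scene',sc),('side',sd)):
    for F in(d0[n],f): print(n,blobs(F['frame'],(5,150,120),(18,255,255),(295,225,355,300))[1])
R=[ray(f,(b:=blobs(f['frame'],(5,150,120),(18,255,255),(295,225,355,300))[1])[0][0]) for f in(sc,sd)];print(tri(R))
G=np.array([394.5,-285,88.5])
f=w;p=[(c[0],c[1]) for c in [blobs(w['frame'],(3,130,60),(18,255,255),(200,100,450,280))[1][0]]]
# end face rays at the corner height
print('top pt if standing',onz(w,(b[0][0][0],b[0][0][1]),110))
```

```text
24.025 [ 321.3 -288.4  201.6] [-0.5 -1.9  0.1] 84.87945321794271
[([322.4, 190.7], [307, 165, 32, 50, 1455]), ([289.3, 264.8], [261, 254, 56, 26, 384])]
scene [([326.1, 263.5], [317, 258, 21, 13, 102])]
scene [([327.6, 265.2], [319, 260, 20, 13, 100])]
side [([320.2, 246.0], [311, 237, 20, 19, 167])]
side [([321.6, 247.6], [312, 239, 21, 19, 165])]
(array([ 407. , -261.2,   54.6]), [np.float64(0.5077566620231296), np.float64(0.5077566620229932)])
top pt if standing [ 467.9 -286.8  110. ]
```

The grip's outline in both cameras matches the one at the start, shifted by only a few millimetres, so the scoop stands upright and is released. Handing in.

```bash
python3 -c "
from station import env
print(env.close_job())"
```

```text
the job is handed in; nothing more can be done
None
```

I handed the job in: the camera data last showed the ball in the white carton, and the scoop is standing upright and released a few millimetres from where it started; the hand-in call gave no verdict.

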